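# Lock down the hold-down bar of the sample shaker

## Robot

A 6-joint arm with a two-finger parallel gripper is mounted at the origin on the work surface. World frame = base frame: x ahead of the robot, y to its left, z up, the work surface at z = 0. Lengths are in m, angles in degrees, forces in N, time in s.
With the tool pointing down it reaches from about 0.25 to 0.725 m from the base axis. Payload 9.7 kg.
Tool frame: the origin (TCP) lies on the centre line of the jaws, within the pads' length; the fingertips stand tip_reach ahead of it and the grasp point (between the pads) lies 2 mm behind it (tip_reach is the distance from the TCP to the fingertips, in m); z points along the fingers, y is the direction in which the jaws open and shut (so a half turn about z gives the same grasp; the last joint's range is limited). The gripper opens to 85 mm and grips with 20 to 120 N. Pads are 22 mm wide; open, the fingers measure 114 mm over their backs; the gripper's body (76 mm by 85 mm) begins 54 mm behind the grasp point. The pads swing forward as they close: fully open they stand 13 mm farther back than shut.
Start: joints at [64.114, 4.979, 10.078, 95.1, 0, 90], TCP at [0.24, 0.495, 0.248] pointing down, gripper open.
Joint ranges: [-179.16, 179.16], [-48.56, 103.87], [-65.8, 70.77], [-126.05, 130.52], [-82.76, 87.17], [-180, 180]. Speed limits (degrees/s): [127.2, 127.2, 147.25, 180, 180, 180].

## Interface

Orientations are given as [roll, pitch, yaw] about the fixed x, y, z axes, in that order (R = Rz(yaw) Ry(pitch) Rx(roll)).
In Python, from workcell import get_obs, camera, calibration, job_done, tip_reach gives the robot as it stands.
- The arm moves only by the tool apply_moves, never from a script. Its argument "rows" is a list of rows, each a list of 7 numbers: the shift along the world's x, y, z in mm, then the turn, a rotation vector about the world's x, y, z in degrees, then the closure, from 0 (fully open) to 1 (shut). A call has 1 to 20 rows; each row shifts and turns the commanded pose from where the row before left it; what a row does not reach is not made up. A row lasts 1/8 s, in which the tool goes at most 62.5 mm and 10.7 degrees, less where a joint would pass 70% of its speed; a pose out of reach is approached as far as the arm can. A call with a gripper value outside its range is refused whole. The fingers move at their own pace and stop on an object; "grip_force" is the grip in N (left out, the last holds). Time passes only in rows, so rows that do not move let the fingers close. It gives the time, the measured TCP pose, the force and the opening at its end, in the units of the state.
- get_obs(): the state, without advancing time (a new reading comes with each control period).
- camera(name): name is "scene" or "side" or "wrist"; returns the picture (420x560x3 uint8, red, green, blue); there is no depth.
- calibration(name): a dict with "intrinsics" (3x3 intrinsics, pixels), "T" (4x4, takes a point from camera to world coordinates); the wrist camera has in their place "mount" (4x4, takes a point from camera to tool coordinates, whose origin is the TCP and whose axes are the flange's). Camera axes: x right, y down, z forward; pixel columns grow to the right and rows downward; lengths in m; the calibration is good to about 2 mm. A picture is of the moment at which its call begins: read the wrist's pose just before it. calibration takes no time and is no camera call.
- job_done(): hands the job in, once; it reports no verdict.
The state is a dict: "time": time; "q": joint angles; "qd": joint speeds; "joint_efforts": joint torques, N m; "ee_pos": TCP position; "tcp_rot": TCP orientation; "wrist_force": force on the tool from outside, world axes, zero at the start; "torque": the same for the moment, N m; "opening": finger opening in m.
Only numpy, scipy, OpenCV 4.12 (cv2) and the standard library are available. Lean on these libraries where they do the work, as an engineer would, in place of code of your own. Each camera call takes 0.05 s, during which the arm holds its last target.

## Task

Get the shaker ready to run: swing its hold-down bar fully down over the specimen pots, push the linchpin from the blue tray all the way home through the hole in the locking stud above the bar, then swing the pin's ring over the stud until it lies flat around it so the pin cannot shake out. Let go of everything and leave the other things on the bench where they are.

Things in the scene. Friction and masses are not known exactly. Their poses are not given: they have to be found in the camera images.
- shaker: Orbital shaker standing on the bench, fixed: white, 270 x 300 mm, sloping grey panel towards the robot, turned up to 0.35 rad. Origin under its centre; x away from the robot, y to its left, z up. Deck 83 mm above the bench with four pots in a row along y under the hold-down bar; bar pivot at y = +105, locking stud at y = -105 mm, both at x = 0
- lock_hole (a point): Centre of the cross hole in the shaker's locking stud, 163.5 mm above the bench; the shaker's axes, so x runs along the hole. Hole 9.5 mm in diameter, slightly chamfered, through a steel head 20 mm thick (x), 22 mm wide (y), from 15 mm below to 20 mm above here. The bar, when down, passes round the stud, its top 9.5 mm below this point. Pin enters from either side; the robot's side is open
- bar_pivot (a point): Point on the bar's pivot axis (along x), 210 mm from the stud along the shaker's +y and 150 mm above the bench; the shaker's axes
- hold_bar (a joint): Angle of the steel hold-down bar: 0 = level, fully down; grows as the free end rises (0.45 to 0.85 at the start). It runs from the pivot to the shaker's -y: 36 mm wide, 8 mm thick (pivot axis at mid thickness), 260 mm long, with a slot that drops over the stud and a red end grip 234 to 260 mm out. A stiff hinge (about 0.6 N m) holds it where it is left; no latch
- linchpin: Brass linchpin lying in the blue tray, tip within 0.5 rad of the robot's x. Origin: underside of head, at the shoulder; x towards the tip, z up. Head x -40 to 0, 14 mm wide, 16 high. Shank 8 mm diameter on the axis z = 8 to x = 26, then a nose tapering to 3.6 mm at x = 34. About 0.1 kg. Tray floor 3 mm above the bench, rim 14 mm
- lock_ring (a joint): Angle of the pin's steel wire ring about its hinge, across the head on the pin's axis 6 mm behind the shoulder: 0 = flat along the pin, looped past its tip (round the stud when the pin is home); about pi/2 = standing up (1.15 to 1.5 at the start). Loop of 4 mm wire, 46 mm wide, reaching 49 mm from the hinge. Slight friction (0.012 N m) holds it where it is left
- bar_press (a point): Point in the middle of the bar's upper face, 170 mm from the pivot; z is the normal of that face
- pin_grip (a point): Point on the pin's axis in the middle of the free part of the head, 25 mm behind the shoulder: grip the 14 mm wide head here from above, behind the ring
- pin_mid (a point): Point on the pin's axis 10 mm ahead of the shoulder: it coincides with lock_hole when the pin is fully home (shoulder against the stud)
- ring_end (a point): Middle of the wire at the ring's far end, 47 mm from the hinge
- pot0: One of four specimen pots with red caps standing in a row under the bar: 40 mm in diameter, 58 mm high, origin under its centre. Leave standing
- pot1: As pot0
- pot2: As pot0
- pot3: As pot0
- hex_key: Bystander: dark hexagon key in the same tray, 90 x 27 mm, 6 mm thick, to the left of the pin; origin under the middle of its long arm
- bench_pot_a: Bystander: red-capped pot on the bench, 40 mm in diameter, 58 mm high, origin under its centre
- bench_pot_b: Bystander: as bench_pot_a
- dish: Bystander: closed Petri dish on the bench, 91 mm in diameter, 16 mm high, origin under its centre
- loose_cap: Bystander: loose red cap on the bench, 40 mm in diameter, 15 mm high, origin under its centre
- marker: Bystander: white marker pen with blue cap lying on the bench, 133 mm long along x, 14 mm thick, origin under its middle
There are look-alikes about, which are no part of the job. Leave any turquoise look-alike of the linchpin alone.

How it is judged:
By the outcome, as a careful person would: the job done as asked, in the order asked, and still so for the second after the job is handed in, with the robot touching nothing.
It also fails if it takes over 67 s, if anything falls off the work surface, if the arm or the gripper's body presses on something with over 40 N, if the wrist force passes 120 N, or if a joint passes its speed limit or range.

## Working session

There is one attempt and no reset: what is moved stays moved. The work goes in short steps, Python scripts to look and compute and a tool call to move; the robot and the scene stay as the last step left them, time stands still between calls to the robot, and variables do not carry over. Pictures are saved under pics/ and viewed, and the job is handed in when it is done.

Besides the shell and the picture viewer there is one more tool, called after "Emit:" by a JSON object that holds its "method" and its "body". apply_moves: Moves the arm, as the interface text tells. Its arguments: {"type":"object","properties":{"rows":{"type":"array","items":{"type":"array","items":{"type":"number"}}},"grip_force":{"type":"number"}},"required":["rows"]}

```bash
ls; mkdir -p pics
python3 - <<'E'
from workcell import *
import cv2,numpy as np
o=get_obs();print(o);print(tip_reach)
for n in ["scene","side","wrist"]:
    c=calibration(n);print(n,{k:np.round(v,4).tolist() for k,v in c.items()})
    cv2.imwrite(f"pics/{n}0.png",camera(n)[:,:,::-1])
E
```

```text
pics
{'time': 0.0, 'q': array([ 6.41128293e+01,  5.01028991e+00,  1.00345434e+01,  9.51005898e+01,
       -5.63049037e-05,  9.00006114e+01]), 'qd': array([-0.00577015,  0.06442574,  0.02906256, -0.12131804, -0.0014844 ,
       -0.00553689]), 'joint_efforts': array([ 3.22715736e-03, -5.20387137e+01,  4.64804757e+01,  1.62244641e-02,
        2.57454549e-04,  1.46391648e-05]), 'ee_pos': array([0.24003658, 0.49461706, 0.24759164]), 'tcp_rot': array([-1.79923664e+02,  5.71194148e-05,  1.54112218e+02]), 'wrist_force': array([-0.00475875,  0.37347321,  0.27993273]), 'torque': array([ 0.02149942, -0.00293378,  0.02181062]), 'opening': 0.08533521645972596}
0.017
scene {'intrinsics': [[452.4182, 0.0, 281.012], [0.0, 452.4182, 207.3874], [0.0, 0.0, 1.0]], 'T': [[-0.6858, 0.3982, -0.6092, 1.2529], [0.7276, 0.3965, -0.5598, 0.5651], [0.0186, -0.8272, -0.5616, 0.7354], [0.0, 0.0, 0.0, 1.0]]}
side {'intrinsics': [[539.7254, 0.0, 277.0322], [0.0, 539.7254, 210.095], [0.0, 0.0, 1.0]], 'T': [[0.9797, -0.1495, 0.1333, 0.3467], [-0.1999, -0.6909, 0.6947, -1.1338], [-0.0118, -0.7073, -0.7068, 1.2228], [0.0, 0.0, 0.0, 1.0]]}
wrist {'intrinsics': [[305.1921, 0.0, 278.4879], [0.0, 305.1921, 211.1827], [0.0, 0.0, 1.0]], 'mount': [[-0.0012, -0.964, -0.2657, 0.0654], [1.0, -0.0012, 0.0001, -0.0001], [-0.0004, -0.2657, 0.964, -0.1263], [0.0, 0.0, 0.0, 1.0]]}
```

View pics/scene0.png

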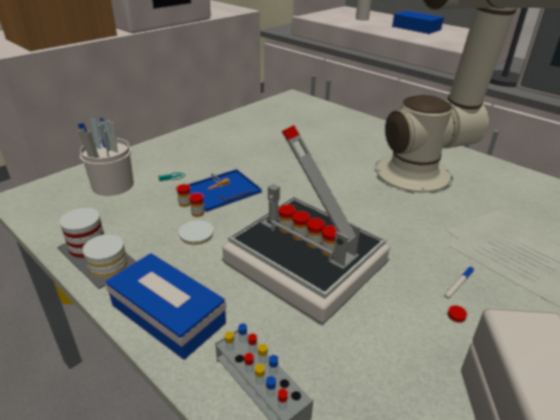

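View pics/side0.png

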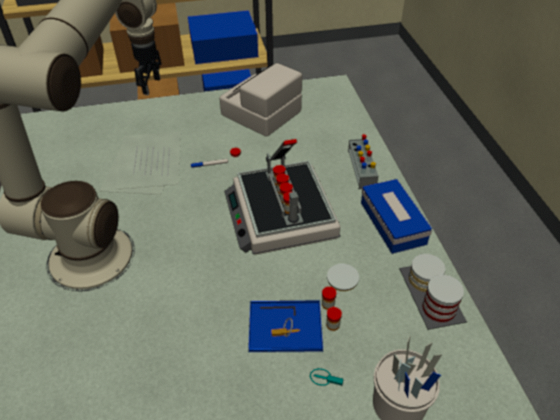

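View pics/wrist0.png

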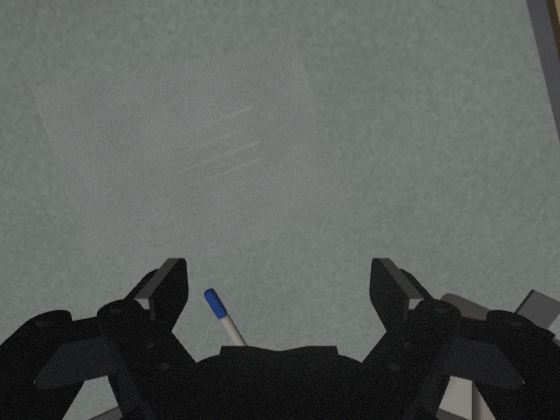

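Candidates for the pin: the brass-orange item in the blue tray (side 285,330; scene 218,184), the turquoise look-alike on the bench (side 326,378; scene 172,176), and the dark hex key (side 278,308). By the description it is the brass one; I'll check with close crops.

```bash
cat > h.py <<'E'
import numpy as np,cv2
from workcell import *
from scipy.spatial.transform import Rotation as R
def pose(n):
    c=calibration(n)
    if 'T' in c: return c['intrinsics'],np.array(c['T'])
    o=get_obs();T=np.eye(4);T[:3,:3]=R.from_euler('xyz',o['tcp_rot'],degrees=True).as_matrix();T[:3,3]=o['ee_pos']
    return c['intrinsics'],T@np.array(c['mount'])
def ray(KT,uv):
    K,T=KT;d=T[:3,:3]@np.linalg.solve(K,[uv[0],uv[1],1.]);return T[:3,3],d/np.linalg.norm(d)
def onz(KT,uv,z):
    o,d=ray(KT,uv);return o+d*(z-o[2])/d[2]
def tri(a,ua,b,ub):
    A=np.zeros((3,3));v=np.zeros(3)
    r=[ray(a,ua),ray(b,ub)]
    for o,d in r:
        P=np.eye(3)-np.outer(d,d);A+=P;v+=P@o
    p=np.linalg.solve(A,v);return p,[np.linalg.norm((np.eye(3)-np.outer(d,d))@(p-o))for o,d in r]
def proj(KT,p):
    K,T=KT;q=K@(T[:3,:3].T@(np.asarray(p)-T[:3,3]));return q[:2]/q[2]
def crop(im,x0,y0,x1,y1,s,fn):
    cv2.imwrite(fn,cv2.resize(im[y0:y1,x0:x1,::-1],None,fx=s,fy=s,interpolation=cv2.INTER_CUBIC))
E
python3 - <<'E'
import cv2
for n,(x0,y0,x1,y1),s in [("side",(215,130,355,255),5.7),("scene",(210,120,400,320),3)]:
    im=cv2.imread(f"pics/{n}0.png")[y0:y1,x0:x1]
    cv2.imwrite(f"pics/{n}c1.png",cv2.resize(im,None,fx=s if n=="scene" else 4.8,fy=s if n=="scene" else 4.8,interpolation=cv2.INTER_CUBIC))
a=cv2.imread("pics/side0.png")[290:390,240:350];b=cv2.imread("pics/scene0.png")[150:220,150:270]
cv2.imwrite("pics/pinc.png",cv2.resize(a,None,fx=5.5,fy=5.5,interpolation=2));cv2.imwrite("pics/pinc2.png",cv2.resize(b,None,fx=6,fy=6,interpolation=2))
E
```

```text
(no output)
```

View pics/sidec1.png

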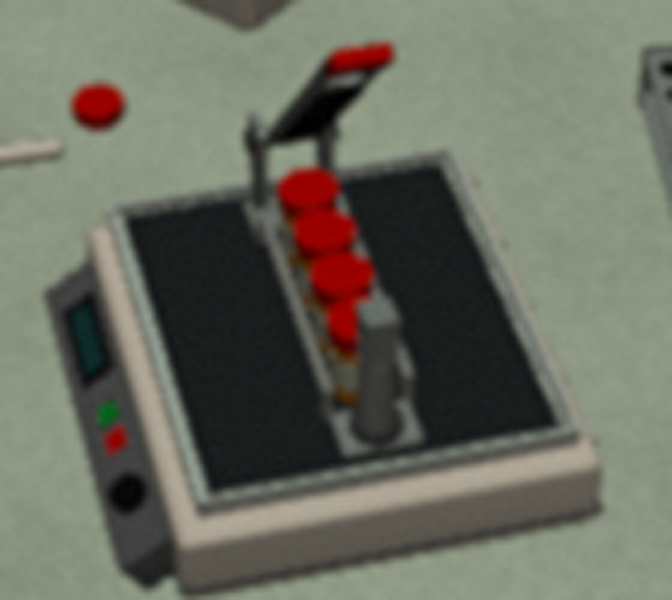

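View pics/scenec1.png

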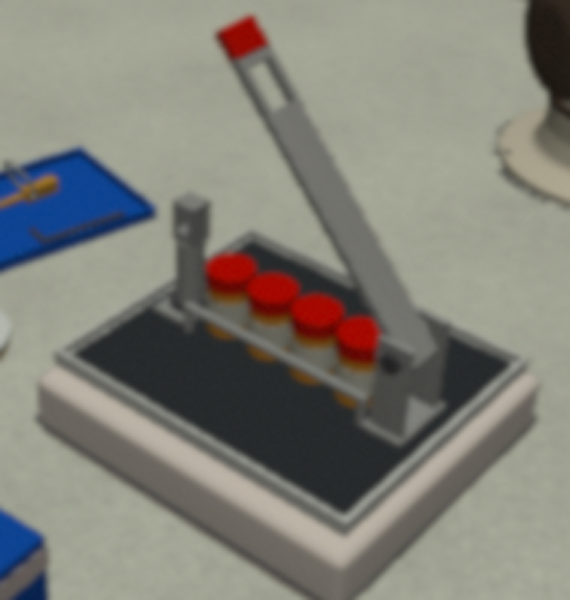

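View pics/pinc.png

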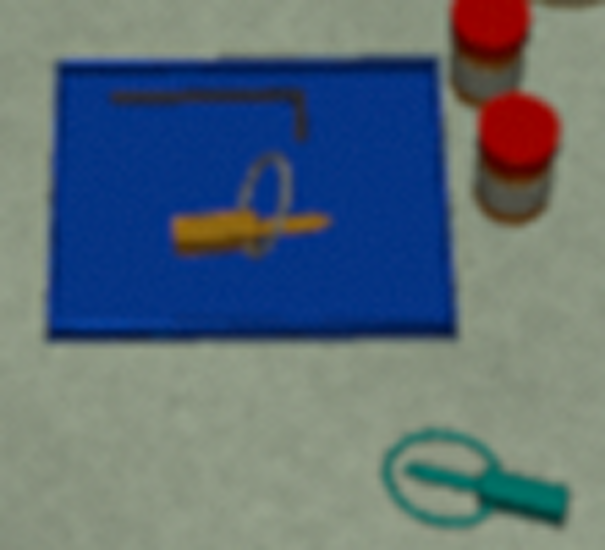

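View pics/pinc2.png

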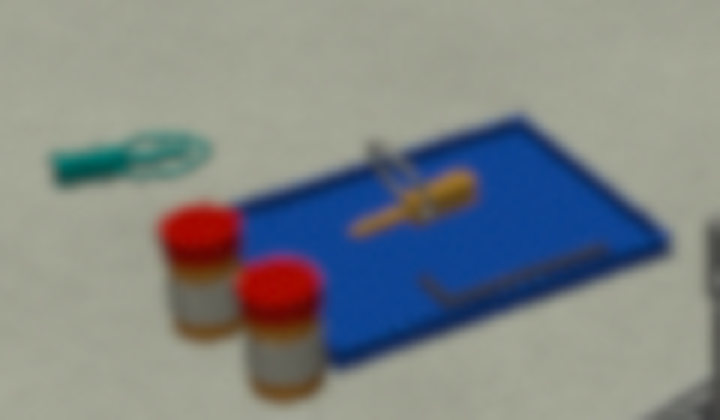

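Run:
```python
from h import *
S=pose("side");C=pose("scene")
s=lambda u,v:(215+(u+.5)/4.8-.5,130+(v+.5)/4.8-.5); c=lambda u,v:(210+(u+.5)/3-.5,120+(v+.5)/3-.5)
P=[]
for n,a,b in [("studtop",(378,303),(191,201)),("--+",(118,207),(525,365)),("---",(203,503),(250,237)),("+ +",(447,157),(345,525)),("+ -",(580,435),(62,357)),("redend",(362,57),(243,38))]:
    p,e=tri(S,s(*a),C,c(*b));print(n,np.round(p*1e3,1),np.round(np.array(e)*1e3,1));P.append(p)
P=np.array(P)
print("centre",P[1:5].mean(0))
d=(P[1]-P[2]+P[3]-P[4]);print("yaw from y",np.degrees(np.arctan2(-d[0],d[1])))
d=(P[3]-P[1]+P[4]-P[2]);print("yaw from x",np.degrees(np.arctan2(d[1],d[0])))
for n,fn,o,sc,col in [("side","side0",0,0,0),("scene","scene0",0,0,0)]:
    KT=pose(n);im=cv2.imread(f"pics/{n}0.png");h=cv2.cvtColor(im,cv2.COLOR_BGR2HSV)
    m=cv2.inRange(h,(8,130,90),(25,255,255))
    nn,l,st,ce=cv2.connectedComponentsWithStats(m)
    for i in range(1,nn):
        if st[i,4]>15: print(n,st[i],ce[i],onz(KT,ce[i],.011)*1e3)
s2=lambda u,v:(240+(u+.5)/5.5-.5,290+(v+.5)/5.5-.5); c2=lambda u,v:(150+(u+.5)/6-.5,150+(v+.5)/6-.5)
for n,a,b in [("headback",(174,231),(474,185)),("tip",(328,220),(352,233)),("ringtop",(274,158),(378,148))]:
    p,e=tri(S,s2(*a),C,c2(*b));print(n,np.round(p*1e3,1),np.round(np.array(e)*1e3,1))
    print(onz(S,s2(*a),.011)*1e3,onz(C,c2(*b),.011)*1e3)
```

```text
studtop [602.6 -56.1 183.8] [1.7 1.7]
--+ [476.4 181.3  81.6] [0.8 0.8]
--- [486.9 -94.9  79. ] [1. 1.]
+ + [705.8 187.6  78.2] [0.1 0.1]
+ - [720.4 -85.3  78.4] [1.9 1.9]
redend [599.8 -12.9 333.7] [0.5 0.5]
centre [0.59739812 0.04718674 0.07927523]
yaw from y 2.621606086778126
yaw from x 1.978168103214229
side [  2   0  54  15 451] [23.66962306  7.50554324] [-405.46276168 1780.1730356    11.        ]
side [151   0  40  27 587] [165.51618399  12.91141397] [ 307.28309771 1552.07349515   11.        ]
side [110  14  17  18 157] [115.47770701  24.24203822] [  60.76606004 1482.32966146   11.        ]
side [ 138   35  129   64 2003] [194.36095856  69.72890664] [398.13856657 971.01401714  11.        ]
side [ 81  42  54  43 876] [108.81621005  68.46232877] [  35.71295092 1063.35539772   11.        ]
side [365 145   5   6  20] [367.35 147.1 ] [955.68105617 301.86192989  11.        ]
side [358 151   5   6  22] [360.36363636 153.27272727] [920.5591507  273.74010639  11.        ]
side [371 162   5   4  17] [372.88235294 163.41176471] [945.8059002  211.31423752  11.        ]
side [272 328  18   
[... 834 characters left out ...]
6.72814626   11.        ]
scene [225 332   9  11  83] [228.80722892 336.84337349] [876.20280543  85.06949597  11.        ]
scene [258 344   9  12  89] [262.16853933 349.3258427 ] [851.14585982 154.52806588  11.        ]
scene [255 364  10  13 106] [259.20754717 369.83962264] [887.73233336 183.63824224  11.        ]
headback [ 472.  -376.1   10.3] [0.6 0.6]
[ 471.42592403 -376.19816782   11.        ] [ 473.40691055 -375.31630031   11.        ]
tip [ 545.  -385.     9.2] [1.1 1.1]
[ 543.78847081 -385.39420787   11.        ] [ 547.91259184 -382.99496786   11.        ]
ringtop [ 524.4 -378.2   54.6] [5.6 5.6]
[ 526.28362038 -346.39026276   11.        ] [ 484.04867956 -439.90089819   11.        ]
```

The crop confirms it: the brass pin lies in the tray, with its tip towards +x at about -7° yaw. Shaker yaw is about 2.3°, the stud is near (601,-57), and the bar is at about 0.84 rad. I'll close the gripper and go above the bar.

Emit:
{"method": "apply_moves", "body": {"rows": [[24, -29, 7, 0, 0, -10.1, 1], [24, -29, 7, 0, 0, -10.1, 1], [24, -29, 7, 0, 0, -10.1, 1], [24, -29, 7, 0, 0, -10.1, 1], [24, -29, 7, 0, 0, -10.1, 1], [24, -29, 7, 0, 0, -10.1, 1], [24, -29, 7, 0, 0, -10.1, 1], [24, -29, 7, 0, 0, -10.1, 1], [24, -29, 7, 0, 0, -10.1, 1], [24, -29, 7, 0, 0, -10.1, 1], [24, -29, 7, 0, 0, -10.1, 1], [24, -29, 7, 0, 0, -10.1, 1], [24, -29, 7, 0, 0, -10.1, 1], [24, -29, 7, 0, 0, -10.1, 1], [24, -29, 7, 0, 0, -10.1, 1], [0, 0, 0, 0, 0, 0, 1]]}}

```text
time: 2.15
ee_pos: [0.6025, 0.0422, 0.3522]
tcp_rot: [-179.4, 0.1, 3.8]
wrist_force: [-0.7, -0.1, -0.1]
opening: -0.0003
```

Run:
```python
from h import *
print(pose("wrist")[1].round(3).tolist())
cv2.imwrite("pics/w1.png",camera("wrist")[:,:,::-1])
im=camera("side");crop(im,180,80,380,260,3,"pics/s1.png")
```

```text
[[0.065, -0.962, -0.264, 0.671], [-0.998, -0.066, -0.007, 0.045], [-0.01, 0.264, -0.965, 0.478], [0.0, 0.0, 0.0, 1.0]]
```

View pics/w1.png

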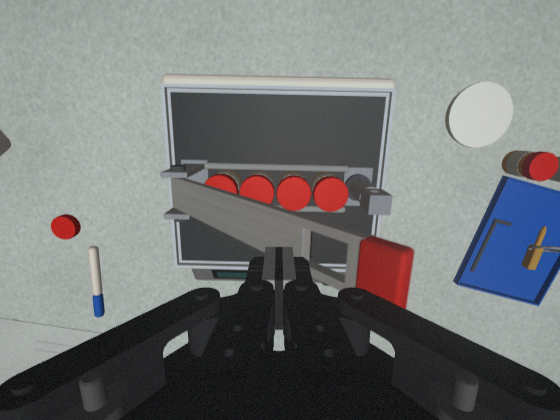

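View pics/s1.png

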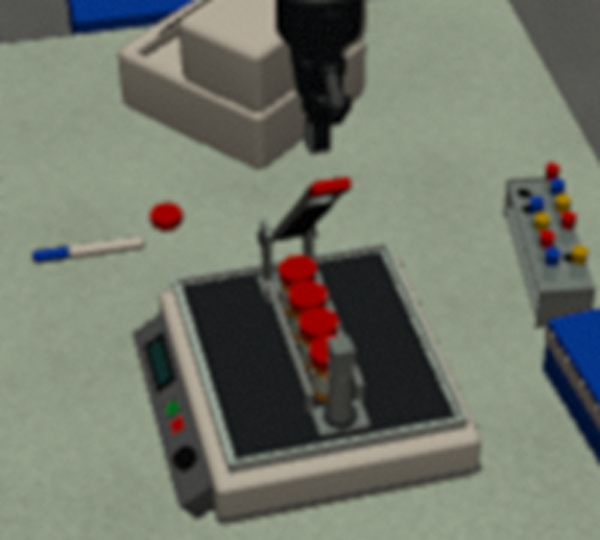

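Run:
```python
from h import *
o=get_obs();print(o['time'],o['ee_pos'],o['tcp_rot'],o['qd'].round(2),o['wrist_force'])
W=pose("wrist")
# stud top face centre in wrist image & cap checks
print(proj(W,[.601,-.057,.1835]),proj(W,[.599,-.013,.334]))
for uv in [(374,189)]: print(onz(W,uv,.1835))
```

```text
2.25 [0.60128331 0.04456176 0.35269421] [-1.79355422e+02  6.67863338e-02  3.99867683e+00] [ 1.51 -1.16 -0.72 -0.09  0.04  0.11] [ 0.20352379  0.53173308 -0.46630172]
[381.37753997 206.22083093] [387.59878846 275.78846391]
[ 0.61776023 -0.04707865  0.1835    ]
```

Emit:
{"method": "apply_moves", "body": {"rows": [[0, 0, 0, 0, 0, 0, 1], [0, 0, 0, 0, 0, 0, 1], [0, 0, 0, 0, 0, 0, 1]]}}

```text
time: 2.62
ee_pos: [0.6009, 0.0456, 0.3535]
tcp_rot: [-179.4, -0.0, 4.1]
wrist_force: [-0.0, 0.1, -1.0]
opening: 0.0002
```

Run:
```python
from h import *
o=get_obs();print(o['time'],o['ee_pos'],o['tcp_rot'],o['qd'].round(2))
W=pose("wrist");im=camera("wrist");crop(im,330,150,410,210,9,"pics/w2.png")
print(proj(W,[.601,-.057,.1835]),onz(W,(374,189),.1835))
```

```text
2.625 [0.60086666 0.04557394 0.35353752] [-1.79365698e+02 -1.44205977e-02  4.11093506e+00] [-0.27  0.35  0.22  0.06  0.   -0.02]
[382.09741996 206.10408218] [ 0.6176134  -0.04632972  0.1835    ]
```

View pics/w2.png

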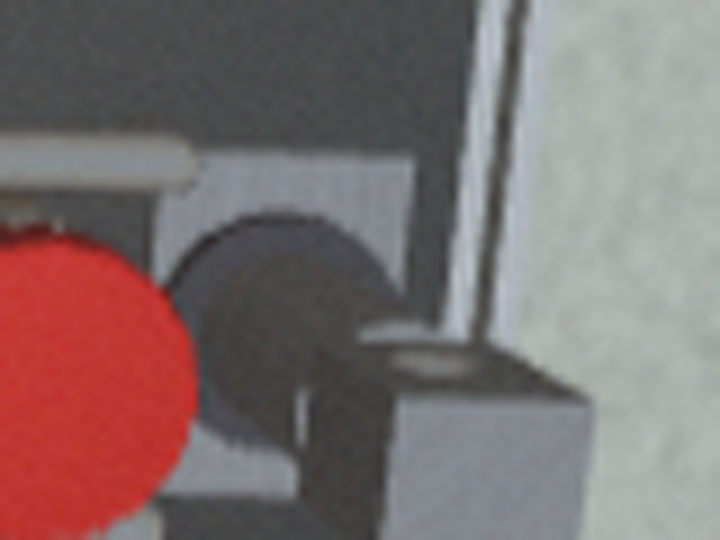

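Emit:
{"method": "apply_moves", "body": {"rows": [[0, 0, -17, 0, 0, 0, 1], [0, 0, -17, 0, 0, 0, 1], [0, 0, -17, 0, 0, 0, 1], [0, -8, -11, 0, 0, 0, 1], [0, -8, -11, 0, 0, 0, 1], [0, -8, -11, 0, 0, 0, 1], [0, -5, -10, 0, 0, 0, 1], [0, -5, -10, 0, 0, 0, 1], [0, -5, -10, 0, 0, 0, 1], [0, -3, -11, 0, 0, 0, 1]]}}

```text
time: 3.92
ee_pos: [0.6012, 0.0025, 0.2276]
tcp_rot: [-179.4, 0.0, 4.0]
wrist_force: [-0.9, 0.1, 2.3]
opening: 0.0001
```

Run:
```python
from h import *
o=get_obs();print(o['time'],o['ee_pos'],o['tcp_rot'],o['qd'].round(2))
cv2.imwrite("pics/w3.png",camera("wrist")[:,:,::-1])
im=camera("side");crop(im,200,100,360,260,3.7,"pics/s3.png")
```

```text
3.925 [0.60116846 0.00252131 0.22762076] [-1.79377114e+02  6.86507917e-03  4.03672996e+00] [-2.000e+00 -1.750e+00 -1.209e+01 -9.960e+00 -1.000e-02 -2.090e+00]
```

View pics/w3.png

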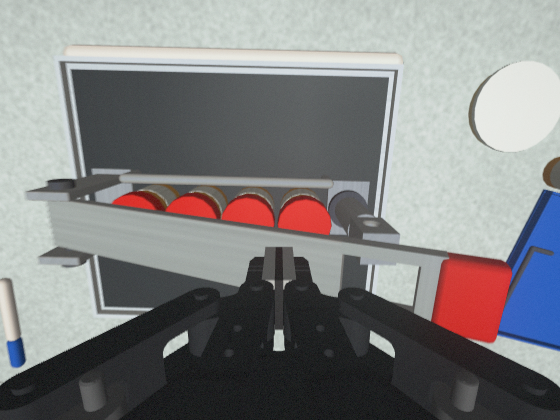

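View pics/s3.png

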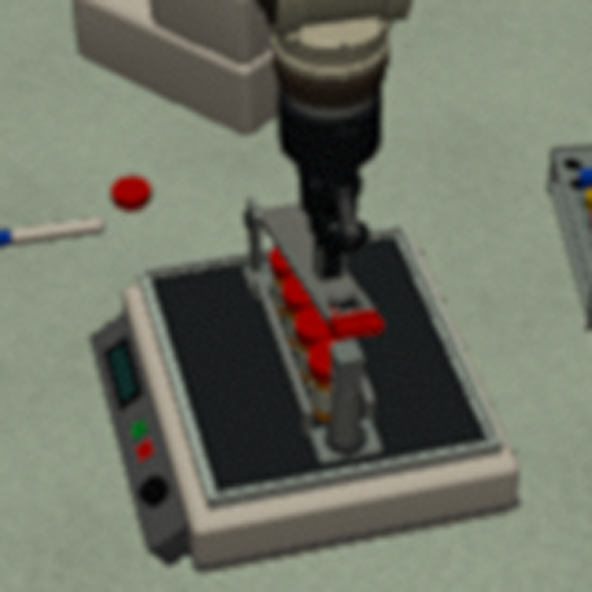

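The finger is on the bar short of the slot, and the bar is following it down. Continuing to the stop.

Emit:
{"method": "apply_moves", "body": {"rows": [[0, -3, -11, 0, 0, 0, 1], [0, -2, -11, 0, 0, 0, 1], [0, -2, -11, 0, 0, 0, 1], [0, 0, -10, 0, 0, 0, 1], [0, 0, -8, 0, 0, 0, 1], [0, 0, -4, 0, 0, 0, 1], [0, 0, -2, 0, 0, 0, 1], [0, 0, 0, 0, 0, 0, 1], [0, 0, 0, 0, 0, 0, 1]]}}

```text
time: 5.15
ee_pos: [0.6012, -0.0039, 0.1714]
tcp_rot: [-179.4, -0.0, 4.1]
wrist_force: [-0.5, -0.4, -0.1]
opening: 0.0003
```

Emit:
{"method": "apply_moves", "body": {"rows": [[0, 0, -2, 0, 0, 0, 1], [0, 0, -2, 0, 0, 0, 1], [0, 0, 0, 0, 0, 0, 1], [0, 0, 0, 0, 0, 0, 1]]}}

```text
time: 5.65
ee_pos: [0.6013, -0.004, 0.1709]
tcp_rot: [-179.4, -0.2, 4.1]
wrist_force: [-8.0, 0.6, 21.5]
opening: -0.0001
```

Emit:
{"method": "apply_moves", "body": {"rows": [[0, 0, 30, 0, 0, 0, 1], [0, 0, 45, 0, 0, 0, 1], [-2, -5, 30, 0, 0, 0, 1], [-14, -45, 0, 0, 0, -1.4, 0], [-14, -45, 0, 0, 0, -1.4, 0], [-14, -45, 0, 0, 0, -1.4, 0], [-14, -45, 0, 0, 0, -1.4, 0], [-14, -45, -10, 0, 0, -1.4, 0], [-14, -45, -20, 0, 0, -1.4, 0], [-14, -45, -20, 0, 0, -1.4, 0], [-14, -45, -20, 0, 0, -1.4, 0], [0, 0, 0, 0, 0, 0, 0], [0, 0, 0, 0, 0, 0, 0], [0, 0, 0, 0, 0, 0, 0], [0, 0, 0, 0, 0, 0, 0]]}}

```text
time: 7.52
ee_pos: [0.4878, -0.3683, 0.203]
tcp_rot: [-179.4, -0.0, -7.1]
wrist_force: [-0.0, 0.5, 0.5]
opening: 0.0855
```

Run:
```python
from h import *
o=get_obs();print(o['time'],o['ee_pos'],o['tcp_rot'],o['qd'].round(2),o['wrist_force'])
np.save("W4.npy",pose("wrist")[1])
cv2.imwrite("pics/w4.png",camera("wrist")[:,:,::-1])
im=camera("side");cv2.imwrite("pics/s4f.png",im[:,:,::-1]);crop(im,200,120,360,260,4,"pics/s4.png")
im=camera("scene");cv2.imwrite("pics/c4f.png",im[:,:,::-1]);crop(im,210,140,400,320,3,"pics/c4.png")
```

```text
7.525 [ 0.48776877 -0.36833527  0.20297753] [-1.79392367e+02 -4.57250040e-02 -7.06947062e+00] [-0.21  0.07 -0.08  0.06  0.07  0.07] [-0.04105967  0.45108805  0.4720525 ]
```

View pics/w4.png

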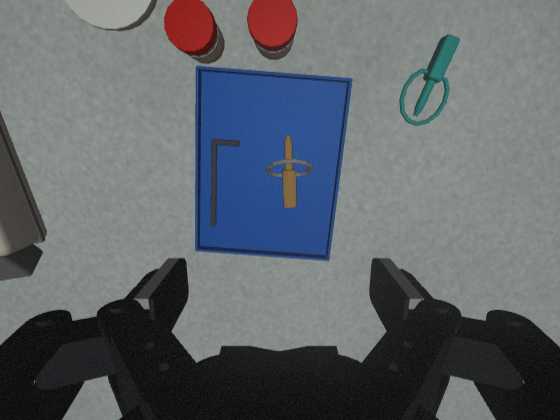

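View pics/s4.png

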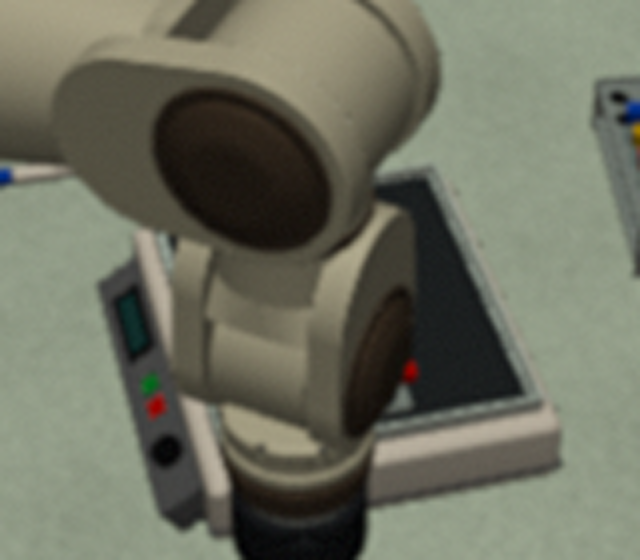

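View pics/c4.png

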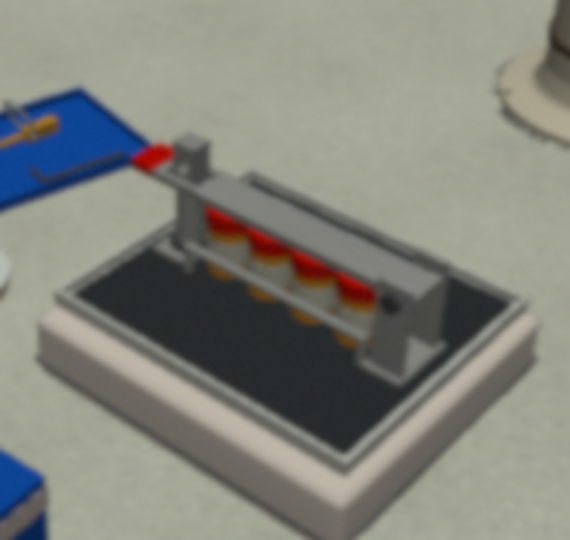

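The scene view shows the bar level, with the stud through its slot. The wrist view shows the brass pin at (290,175), the hex key to its left (215,180) and the turquoise look-alike well away at (435,80). Next I'll measure the pin.

```bash
cat > pin.py <<'E'
from h import *
def brass(im,box=None):
    h=cv2.cvtColor(im,cv2.COLOR_RGB2HSV);m=cv2.inRange(h,(10,110,70),(28,255,255))
    if box: k=np.zeros_like(m);x0,y0,x1,y1=box;k[y0:y1,x0:x1]=255;m&=k
    return m
E
python3 - <<'E'
from pin import *
im=cv2.imread("pics/w4.png")[:,:,::-1].copy();W=(calibration("wrist")['intrinsics'],np.load("W4.npy"))
m=brass(im,(250,120,330,230));ys,xs=np.nonzero(m);print(len(xs),ys.min(),ys.max())
for y in range(ys.min(),ys.max()+1,6):
    r=xs[ys==y]; print(y,r.min(),r.max(),r.mean(), onz(W,(r.mean(),y),.011 if y<165 else .019).round(4))
crop(im,250,120,330,220,6,"pics/w4c.png")
E
```

```text
655 136 206
136 286 289 287.5 [ 0.5469 -0.3834  0.011 ]
142 285 291 288.0 [ 0.541  -0.3832  0.011 ]
148 285 291 288.0 [ 0.535  -0.3825  0.011 ]
154 285 291 288.0 [ 0.529  -0.3818  0.011 ]Traceback (most recent call last):
  File "<stdin>", line 5, in <module>
    return umr_minimum(a, axis, None, out, keepdims, initial, where)
ValueError: zero-size array to reduction operation minimum which has no identity
```

Run:
```python
from pin import *
im=cv2.imread("pics/w4.png")[:,:,::-1].copy();W=(calibration("wrist")['intrinsics'],np.load("W4.npy"))
m=brass(im,(250,120,330,230));ys,xs=np.nonzero(m)
for y in range(ys.min(),ys.max()+1,4):
    r=xs[ys==y]
    if len(r): print(y,r.min(),r.max(),r.mean(), onz(W,(r.mean(),y),.011 if y<165 else .019).round(4))
crop(im,250,120,330,220,6,"pics/w4c.png")
```

```text
136 286 289 287.5 [ 0.5469 -0.3834  0.011 ]
140 285 290 287.5 [ 0.543  -0.3829  0.011 ]
144 285 291 288.0 [ 0.539 -0.383  0.011]
148 285 291 288.0 [ 0.535  -0.3825  0.011 ]
152 285 291 288.0 [ 0.531 -0.382  0.011]
156 285 291 288.0 [ 0.527  -0.3816  0.011 ]
164 285 291 288.0 [ 0.5188 -0.3806  0.011 ]
168 285 291 288.0 [ 0.5157 -0.3801  0.019 ]
172 283 295 289.0 [ 0.5116 -0.3806  0.019 ]
176 283 295 289.0 [ 0.5075 -0.3801  0.019 ]
180 283 295 289.0 [ 0.5034 -0.3797  0.019 ]
184 283 295 289.0 [ 0.4993 -0.3792  0.019 ]
188 283 295 289.0 [ 0.4952 -0.3787  0.019 ]
192 283 295 289.0 [ 0.491  -0.3782  0.019 ]
196 284 295 289.5 [ 0.4867 -0.3783  0.019 ]
200 284 295 289.5 [ 0.4825 -0.3778  0.019 ]
204 284 295 289.5 [ 0.4782 -0.3773  0.019 ]
```

View pics/w4c.png

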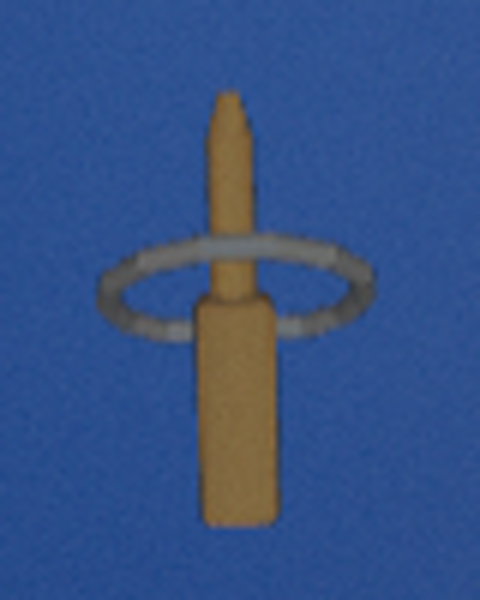

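Emit:
{"method": "apply_moves", "body": {"rows": [[1, -3, -30, 0, 0, 1, 0.6], [0, -3, -35, 0, 0, 0.9, 0.6], [0, -4, -35, 0, 0, 0, 0.6], [0, 0, -30, 0, 0, 0, 0.6], [0, 0, 0, 0, 0, 0, 0.6], [0, 0, 0, 0, 0, 0, 0.6], [0, 0, 0, 0, 0, 0, 0.6]]}}

```text
time: 8.55
ee_pos: [0.4889, -0.3796, 0.0742]
tcp_rot: [-179.4, -0.1, -5.2]
wrist_force: [-0.4, 0.1, 0.3]
opening: 0.034
```

Run:
```python
from pin import *
o=get_obs();print(o['time'],o['ee_pos'],o['tcp_rot'],o['qd'].round(2),o['opening'])
W=pose("wrist")
im=camera("wrist");cv2.imwrite("pics/w5.png",im[:,:,::-1])
m=brass(im,(220,100,340,350));ys,xs=np.nonzero(m)
for y in range(ys.min(),ys.max()+1,8):
    r=xs[ys==y]
    if len(r): print(y,r.min(),r.max(),onz(W,(r.mean(),y),.011).round(4),onz(W,(r.mean(),y),.019).round(4))
```

```text
8.55 [ 0.48889509 -0.3795565   0.07415802] [-1.79448211e+02 -1.16559300e-01 -5.24409275e+00] [ 0.    0.13 -0.31 -0.22  0.03 -0.01] 0.03403219157714324
145 274 278 [ 0.5471 -0.3833  0.011 ] [ 0.5474 -0.3835  0.019 ]
153 272 281 [ 0.5423 -0.3832  0.011 ] [ 0.5428 -0.3834  0.019 ]
161 271 282 [ 0.5374 -0.3827  0.011 ] [ 0.5382 -0.3829  0.019 ]
169 271 282 [ 0.5325 -0.3823  0.011 ] [ 0.5335 -0.3825  0.019 ]
177 271 282 [ 0.5276 -0.3818  0.011 ] [ 0.5288 -0.382   0.019 ]
185 271 282 [ 0.5225 -0.3813  0.011 ] [ 0.5239 -0.3816  0.019 ]
201 269 284 [ 0.5123 -0.3801  0.011 ] [ 0.5141 -0.3804  0.019 ]
209 266 287 [ 0.507  -0.3799  0.011 ] [ 0.5091 -0.3802  0.019 ]
217 266 287 [ 0.5017 -0.3794  0.011 ] [ 0.504  -0.3797  0.019 ]
225 266 287 [ 0.4963 -0.3788  0.011 ] [ 0.4988 -0.3792  0.019 ]
233 266 287 [ 0.4908 -0.3783  0.011 ] [ 0.4936 -0.3787  0.019 ]
241 267 287 [ 0.4852 -0.3781  0.011 ] [ 0.4882 -0.3785  0.019 ]
249 267 287 [ 0.4796 -0.3776  0.011 ] [ 0.4828 -0.378   0.019 ]
257 267 286 [ 0.4739 -0.3767  0.011 ] [ 0.4774 -0.3772  0.019 ]
```

View pics/w5.png

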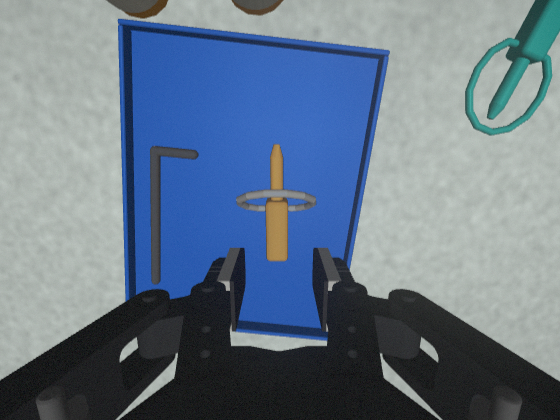

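Emit:
{"method": "apply_moves", "body": {"rows": [[0, 1, -15, 0, 0, 0, 0.6], [0, 0, -15, 0, 0, 0, 0.6], [0, 0, -14, 0, 0, 0, 0.6], [0, 0, -8, 0, 0, 0, 0.6], [0, 0, 0, 0, 0, 0, 0.6], [0, 0, 0, 0, 0, 0, 0.6]]}}

```text
time: 9.35
ee_pos: [0.4882, -0.3781, 0.0201]
tcp_rot: [-179.4, 0.0, -5.3]
wrist_force: [0.6, 0.3, 0.5]
opening: 0.034
```

Emit:
{"method": "apply_moves", "body": {"rows": [[0, 0, 1.5, 0, 0, 0, 0.7], [0, 0, 0, 0, 0, 0, 0.9], [0, 0, 0, 0, 0, 0, 1], [0, 0, 0, 0, 0, 0, 1], [0, 0, 0, 0, 0, 0, 1]], "grip_force": 60}}

```text
time: 9.98
ee_pos: [0.4883, -0.3782, 0.0221]
tcp_rot: [-179.4, -0.0, -5.3]
wrist_force: [-0.8, 0.1, 5.2]
opening: 0.0123
```

Emit:
{"method": "apply_moves", "body": {"rows": [[0, 0, 15, 0, 0, 0, 1], [0, 0, 35, 0, 0, 0, 1], [0, 0, 45, 0, 0, 0, 1], [0, 10, 45, 0, 0, 0, 1], [2, 40, 22, 0, 0, 1.1, 1], [2, 45, 0, 0, 0, 1.1, 1], [2, 45, 0, 0, 0, 1.1, 1], [2, 45, 0, 0, 0, 1.1, 1], [3, 45, 0, 0, 0, 1.1, 1], [3, 45, 0, 0, 0, 1.1, 1], [3, 37, 0, 0, 0, 1, 1], [0, 0, 0, 0, 0, 0, 1], [0, 0, 0, 0, 0, 0, 1], [0, 0, 0, 0, 0, 0, 1], [0, 0, 0, 0, 0, 0, 1]]}}

```text
time: 11.85
ee_pos: [0.5051, -0.0668, 0.1838]
tcp_rot: [-179.4, 0.0, 2.3]
wrist_force: [0.4, -1.0, -0.9]
opening: 0.0123
```

Run:
```python
from pin import *
o=get_obs();print(o['time'],o['ee_pos'],o['tcp_rot'],o['qd'].round(2),o['opening'],o['wrist_force'])
W=pose("wrist");np.save("W6.npy",W[1])
im=camera("wrist");cv2.imwrite("pics/w6.png",im[:,:,::-1]);crop(im,210,90,350,290,3,"pics/w6c.png")
im=camera("side");cv2.imwrite("pics/s6f.png",im[:,:,::-1]);crop(im,200,120,360,260,4,"pics/s6.png")
im=camera("scene");cv2.imwrite("pics/c6f.png",im[:,:,::-1]);crop(im,220,130,360,250,5,"pics/c6.png")
```

```text
11.85 [ 0.50507083 -0.06681217  0.18375259] [-1.79365931e+02  1.83187768e-02  2.27547352e+00] [ 0.16  0.13 -0.08 -0.06  0.09  0.07] 0.012310762938360573 [ 0.38547866 -1.04027329 -0.89584704]
```

View pics/w6.png

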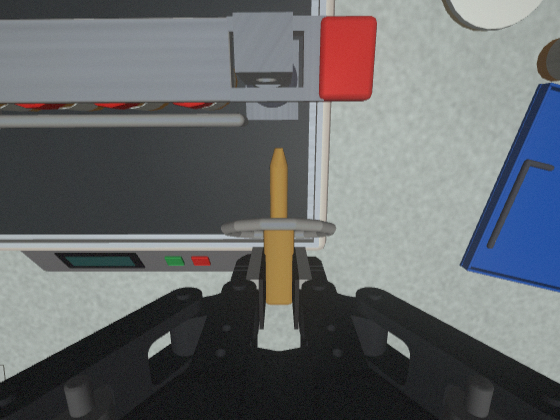

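View pics/s6.png

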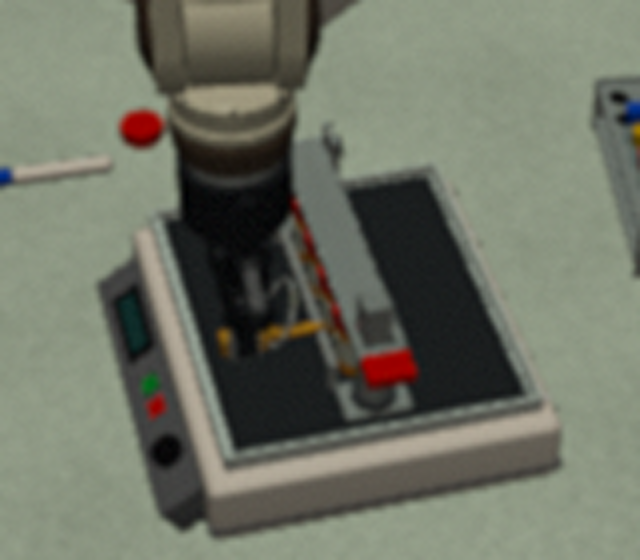

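View pics/c6.png

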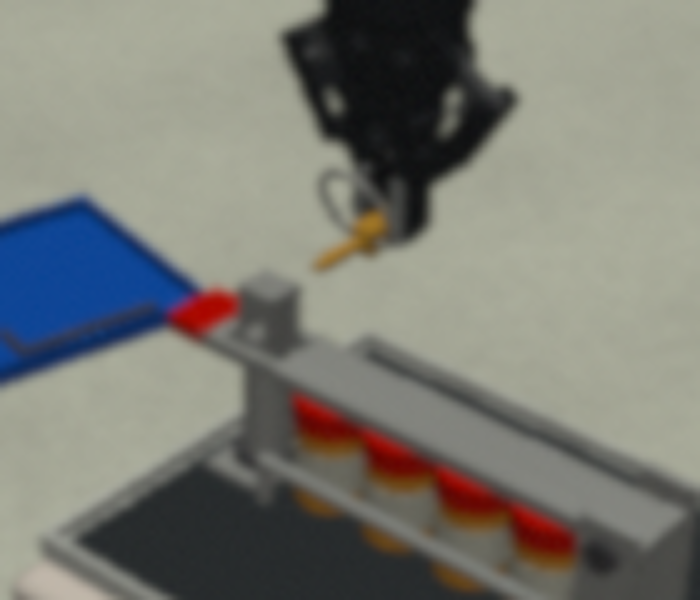

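Run:
```python
import cv2
im=cv2.imread("pics/w6.png")[0:130,215:315];cv2.imwrite("pics/w6d.png",cv2.resize(im,None,fx=4.6*1.3,fy=4.6*1.3/1.35*1.35,interpolation=2)[:600*2])
im=cv2.imread("pics/w6.png")[0:100,215:315];cv2.imwrite("pics/w6d.png",cv2.resize(im,None,fx=6,fy=6,interpolation=2))
```

```text
(no output)
```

View pics/w6d.png

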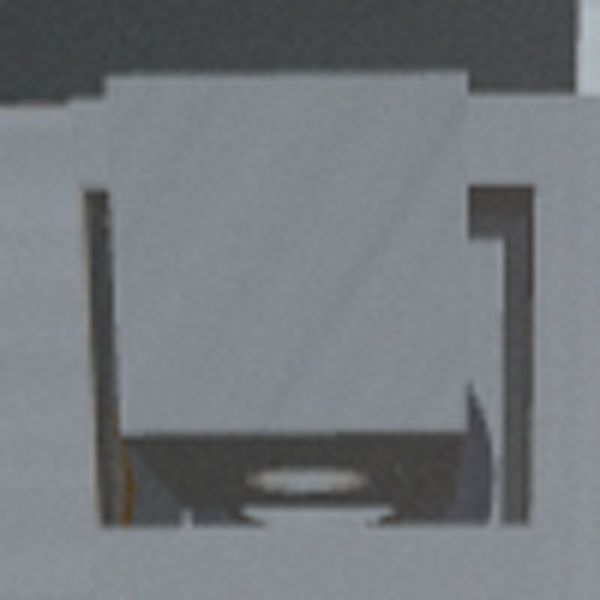

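```bash
cat > rel.py <<'E'
from pin import *
def pinaxis(im,W,z,box=(225,60,335,320)):
    m=brass(im,box);ys,xs=np.nonzero(m);out=[]
    for y in range(ys.min(),ys.max()+1):
        r=xs[ys==y]
        if len(r)>3: out.append((y,r.min(),r.max(),*onz(W,((r.min()+r.max())/2,y),z)))
    return np.array(out)
E
python3 - <<'E'
from rel import *
im=cv2.imread("pics/w6.png")[:,:,::-1].copy();W=(calibration("wrist")['intrinsics'],np.load("W6.npy"))
c=lambda u,v:(215+(u+.5)/6-.5,(v+.5)/6-.5)
print("hole",onz(W,c(308.5,480),.1635))
for u,v in [(122,433),(467,433),(104,73),(467,71)]: print("top",onz(W,c(u,v),.1835))
a=pinaxis(im,W,.1727)
print(a[::8].round(4))
print("tip row",a[0])
s=a[(a[:,0]>165)&(a[:,0]<212)]
p=np.polyfit(s[:,3],s[:,4],1);print("yaw shank",np.degrees(np.arctan(p[0])),"y at hole x",np.polyval(p,[.59,.601]))
E
```

```text
hole [ 0.59358834 -0.05829644  0.1635    ]
top [ 0.59311832 -0.04741068  0.1835    ]
top [ 0.59392763 -0.06938485  0.1835    ]
top [ 0.61328822 -0.04629366  0.1835    ]
top [ 0.6141706  -0.06836103  0.1835    ]
[[ 1.480e+02  2.750e+02  2.820e+02  5.645e-01 -6.510e-02  1.727e-01]
 [ 1.560e+02  2.720e+02  2.840e+02  5.610e-01 -6.500e-02  1.727e-01]
 [ 1.640e+02  2.700e+02  2.860e+02  5.575e-01 -6.510e-02  1.727e-01]
 [ 1.720e+02  2.700e+02  2.870e+02  5.539e-01 -6.550e-02  1.727e-01]
 [ 1.800e+02  2.700e+02  2.870e+02  5.503e-01 -6.560e-02  1.727e-01]
 [ 1.880e+02  2.700e+02  2.860e+02  5.466e-01 -6.560e-02  1.727e-01]
 [ 1.960e+02  2.700e+02  2.860e+02  5.428e-01 -6.570e-02  1.727e-01]
 [ 2.040e+02  2.700e+02  2.860e+02  5.391e-01 -6.580e-02  1.727e-01]
 [ 2.120e+02  2.700e+02  2.860e+02  5.352e-01 -6.600e-02  1.727e-01]
 [ 2.320e+02  2.640e+02  2.930e+02  5.254e-01 -6.660e-02  1.727e-01]
 [ 2.400e+02  2.640e+02  2.930e+02  5.213e-01 -6.680e-02  1.727e-01]
 [ 2.480e+02  2.640e+02  2.930e+02  5.172e-01 -6.690e-02  1.727e-01]
 [ 2.560e+02  2.650e+02  2.920e+02  5.131e-01 -6.710e-02  1.727e-01]
 [ 2.640e+02  2.660e+02  2.910e+02  5.089e-01 -6.720e-02  1.727e-01]
 [ 2.720e+02  2.660e+02  2.910e+02  5.046e-01 -6.740e-02  1.727e-01]
 [ 2.800e+02  2.660e+02  2.910e+02  5.002e-01 -6.760e-02  1.727e-01]
 [ 2.880e+02  2.660e+02  2.910e+02  4.958e-01 -6.770e-02  1.727e-01]
 [ 2.960e+02  2.660e+02  2.910e+02  4.913e-01 -6.790e-02  1.727e-01]]
tip row [ 1.48000000e+02  2.75000000e+02  2.82000000e+02  5.64503744e-01
 -6.50875269e-02  1.72700000e-01]
yaw shank 1.6653038645105946 y at hole x [-0.06436475 -0.06404495]
```

Run:
```python
from h import *
S=pose("side");C=pose("scene")
s=lambda u,v:(200+(u+.5)/4-.5,120+(v+.5)/4-.5); c=lambda u,v:(220+(u+.5)/5-.5,130+(v+.5)/5-.5)
for n,a,b in [("studtop",(377,298),(269,285)),("tip",(321,327),(317,268)),("shoulder",(270,338),(365,237))]:
    p,e=tri(S,s(*a),C,c(*b));print(n,np.round(p*1e3,1),np.round(np.array(e)*1e3,1))
```

```text
studtop [602.  -58.6 181.9] [0. 0.]
tip [560.1 -66.7 169.9] [0.1 0.1]
shoulder [522.6 -69.9 170.2] [0.4 0.4]
```

Emit:
{"method": "apply_moves", "body": {"rows": [[0, 3, -5, 0, 0, 0.2, 1], [0, 3, -4, 0, 0, 0.2, 1], [0, 0, 0, 0, 0, 0, 1], [0, 0, 0, 0, 0, 0, 1], [0, 0, 0, 0, 0, 0, 1]]}}

```text
time: 12.62
ee_pos: [0.5052, -0.0601, 0.1749]
tcp_rot: [-179.4, -0.0, 2.8]
wrist_force: [0.2, 0.5, -0.6]
opening: 0.0121
```

Run:
```python
from rel import *
o=get_obs();print(o['time'],o['ee_pos'],o['tcp_rot'],o['qd'].round(2),o['opening'],o['wrist_force'])
W=pose("wrist");im=camera("wrist");cv2.imwrite("pics/w7.png",im[:,:,::-1]);crop(im,225,50,325,150,6,"pics/w7c.png")
a=pinaxis(im,W,o['ee_pos'][2]-.0111)
s=a[(a[:,0]>165)&(a[:,0]<212)]
p=np.polyfit(s[:,3],s[:,4],1);print("yaw",np.degrees(np.arctan(p[0])),np.polyval(p,[.5935,.6036]),a[0])
print(proj(W,[.5935,-.0583,.1635]), proj(W,[.5935,np.polyval(p,.5935),o['ee_pos'][2]-.0111]))
```

```text
12.625 [ 0.50523576 -0.06009293  0.17492824] [-1.79370158e+02 -6.08415360e-03  2.75032839e+00] [-0.1  -0.02  0.08 -0.03 -0.01  0.08] 0.012073142184701197 [ 0.2167753   0.45960234 -0.62781178]
yaw 1.9628157267715414 [-0.05698837 -0.05664223] [ 1.48000000e+02  2.75000000e+02  2.82000000e+02  5.64646992e-01
 -5.78874345e-02  1.63828236e-01]
[282.72886745  77.68838711] [279.58770894  77.40863226]
```

View pics/w7c.png

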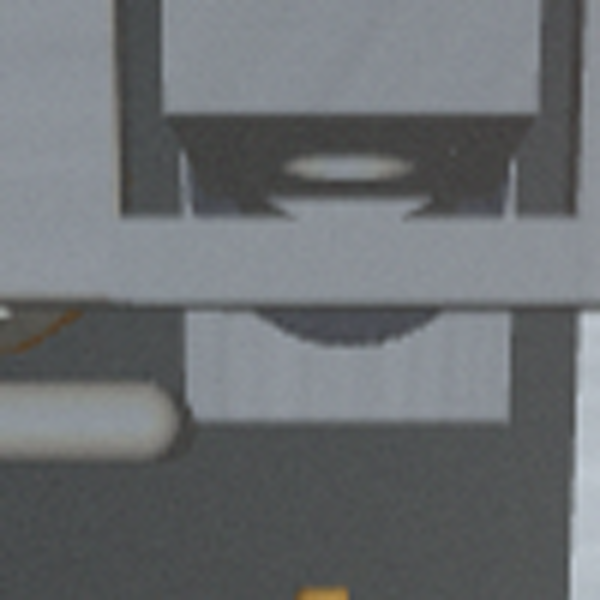

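Emit:
{"method": "apply_moves", "body": {"rows": [[0, -1.3, -0.3, 0, 0, 0, 1], [8, 0.3, 0, 0, 0, 0, 1], [8, 0.3, 0, 0, 0, 0, 1], [6, 0.2, 0, 0, 0, 0, 1], [0, 0, 0, 0, 0, 0, 1], [0, 0, 0, 0, 0, 0, 1], [0, 0, 0, 0, 0, 0, 1]]}}

```text
time: 13.55
ee_pos: [0.527, -0.0606, 0.1745]
tcp_rot: [-179.4, 0.0, 2.7]
wrist_force: [0.7, -0.5, -0.7]
opening: 0.0124
```

Run:
```python
from rel import *
o=get_obs();print(o['time'],o['ee_pos'],o['tcp_rot'],o['qd'].round(2),o['opening'],o['wrist_force'])
W=pose("wrist");im=camera("wrist");cv2.imwrite("pics/w8.png",im[:,:,::-1]);crop(im,225,70,325,170,6,"pics/w8c.png")
a=pinaxis(im,W,o['ee_pos'][2]-.0111)
s=a[(a[:,0]>165)&(a[:,0]<212)]
p=np.polyfit(s[:,3],s[:,4],1);print("yaw",np.degrees(np.arctan(p[0])),np.polyval(p,[.5935,.6036]),a[0])
print(proj(W,[.5935,-.0583,.1635]), proj(W,[.5935,np.polyval(p,.5935),o['ee_pos'][2]-.0111]))
im=camera("scene");crop(im,220,130,360,250,5,"pics/c8.png")
```

```text
13.55 [ 0.52699752 -0.06057744  0.17452472] [-1.79365252e+02  1.09937819e-02  2.74571186e+00] [ 0.11 -0.04  0.02 -0.01 -0.03  0.06] 0.012357691703232726 [ 0.66574304 -0.49023459 -0.66027892]
yaw 2.32927769729449 [-0.0580395  -0.05762868] [ 1.48000000e+02  2.75000000e+02  2.82000000e+02  5.86406526e-01
 -5.83759592e-02  1.63424723e-01]
[279.08589141 131.40680244] [278.48981531 131.37605563]
```

View pics/w8c.png

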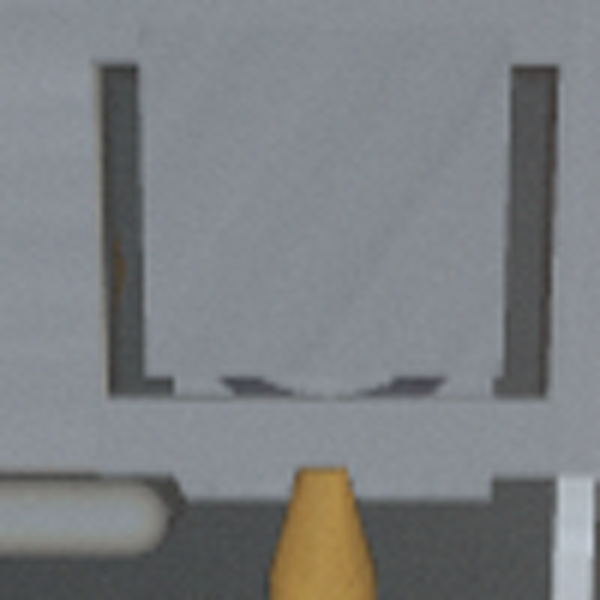

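View pics/c8.png

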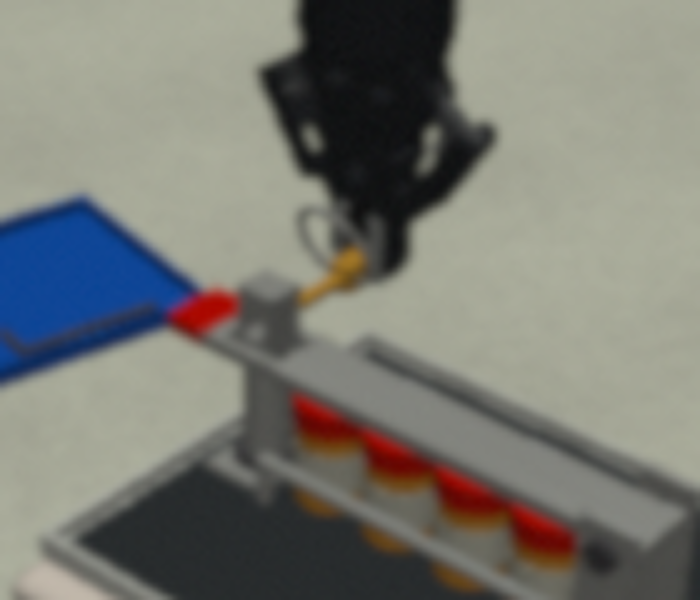

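Lateral alignment is within about 0.3 mm (pin tip at column 324, stud centre at 325 in the crop). Inserting the nose.

Emit:
{"method": "apply_moves", "body": {"rows": [[5, 0.2, 0, 0, 0, 0, 1], [4, 0.2, 0, 0, 0, 0, 1], [4, 0.2, 0, 0, 0, 0, 1], [4, 0.1, 0, 0, 0, 0, 1], [0, 0, 0, 0, 0, 0, 1]]}}

```text
time: 14.28
ee_pos: [0.5444, -0.0599, 0.1743]
tcp_rot: [-179.4, 0.0, 2.8]
wrist_force: [0.3, -0.4, -1.5]
opening: 0.0126
```

Emit:
{"method": "apply_moves", "body": {"rows": [[4, 0.2, 0, 0, 0, 0, 1], [4, 0.2, 0, 0, 0, 0, 1], [4, 0.1, 0, 0, 0, 0, 1], [4, 0.2, 0, 0, 0, 0, 1], [3, 0.1, 0, 0, 0, 0, 1], [0, 0, 0, 0, 0, 0, 1]]}}

```text
time: 15.02
ee_pos: [0.5633, -0.0591, 0.1744]
tcp_rot: [-179.4, 0.0, 2.8]
wrist_force: [0.4, -0.8, -0.8]
opening: 0.0125
```

Emit:
{"method": "apply_moves", "body": {"rows": [[2, 0.1, 0, 0, 0, 0, 1], [2, 0.1, 0, 0, 0, 0, 1], [1, 0, 0, 0, 0, 0, 1], [1, 0, 0, 0, 0, 0, 1], [0, 0, 0, 0, 0, 0, 1], [0, 0, 0, 0, 0, 0, 1]]}}

```text
time: 15.78
ee_pos: [0.5679, -0.0589, 0.1744]
tcp_rot: [-179.4, 0.2, 2.7]
wrist_force: [-7.4, 0.4, 1.6]
opening: 0.0122
```

Run:
```python
from rel import *
o=get_obs();print(o['time'],o['ee_pos'],o['tcp_rot'],o['wrist_force'])
W=pose("wrist");im=camera("wrist");cv2.imwrite("pics/w9.png",im[:,:,::-1])
crop(im,200,150,340,330,3.3,"pics/w9c.png")
im=camera("scene");crop(im,220,130,360,250,5,"pics/c9.png")
```

```text
15.775 [ 0.5679252  -0.05885704  0.17444637] [-1.79355422e+02  1.55331583e-01  2.74255457e+00] [-7.4374399   0.36594164  1.60753581]
```

View pics/w9c.png

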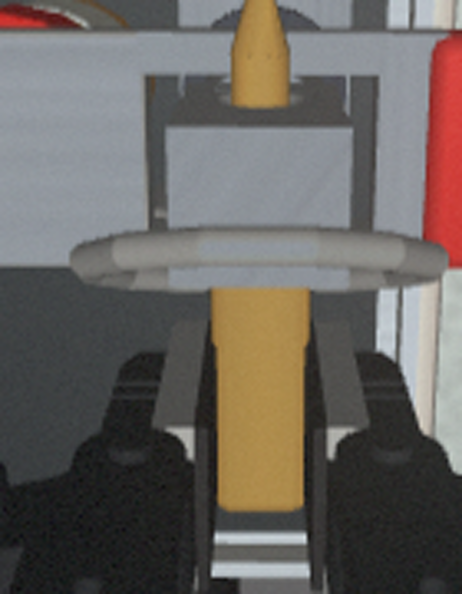

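View pics/c9.png

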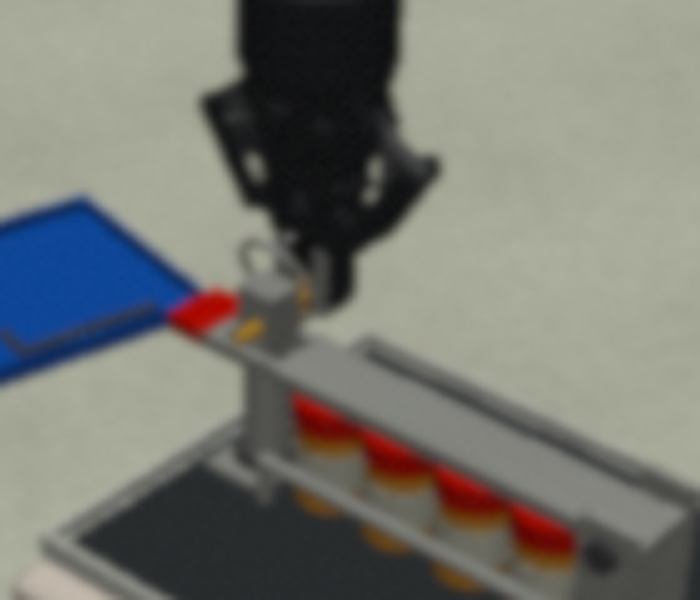

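The pin goes through the stud, its tip out on the far side. I'll push a little more to confirm the shoulder is seated.

Emit:
{"method": "apply_moves", "body": {"rows": [[1.5, 0, 0, 0, 0, 0, 1], [1.5, 0, 0, 0, 0, 0, 1], [0, 0, 0, 0, 0, 0, 1], [0, 0, 0, 0, 0, 0, 1]]}}

```text
time: 16.38
ee_pos: [0.5681, -0.0589, 0.1744]
tcp_rot: [-179.3, 0.5, 2.7]
wrist_force: [-24.1, 0.5, 8.5]
opening: 0.012
```

Hard stop at 24 N with no further travel, so the pin is home. I'll relax, release and lift behind the ring.

Emit:
{"method": "apply_moves", "body": {"rows": [[-1.5, 0, 0, 0, 0, 0, 1], [-1.8, 0, 0, 0, 0, 0, 1], [0, 0, 0, 0, 0, 0, 0.6], [0, 0, 0, 0, 0, 0, 0.6], [0, 0, 0, 0, 0, 0, 0.6], [-3, 0, 6, 0, 0, 0, 0.6], [-4, 0, 15, 0, 0, 0, 0.6], [-5, 0, 24, 0, 0, 0, 0.6], [-3, 0, 0, 0, 0, 0, 1], [0, 0, 0, 0, 0, 0, 1], [0, 0, 0, 0, 0, 0, 1], [0, 0, 0, 0, 0, 0, 1]]}}

```text
time: 17.88
ee_pos: [0.5537, -0.0588, 0.2188]
tcp_rot: [-179.4, 0.1, 2.8]
wrist_force: [-0.2, 0.1, 0.5]
opening: -0.0002
```

Run:
```python
from rel import *
o=get_obs();print(o['time'],o['ee_pos'],o['tcp_rot'],o['wrist_force'],o['opening'])
W=pose("wrist");np.save("W10.npy",W[1]);im=camera("wrist");cv2.imwrite("pics/w10.png",im[:,:,::-1])
im=camera("scene");crop(im,220,130,360,250,5,"pics/c10.png")
im=camera("side");crop(im,230,160,330,240,6,"pics/s10.png")
```

```text
17.875 [ 0.5537132  -0.05883883  0.21881657] [-1.79355504e+02  6.65026564e-02  2.75102351e+00] [-0.23259049  0.12934007  0.53026655] -0.0001995359731800753
```

View pics/w10.png

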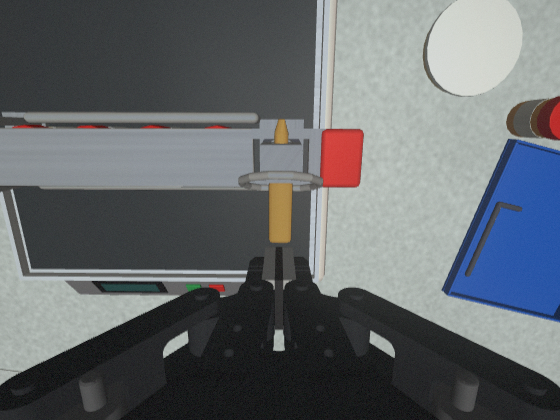

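View pics/c10.png

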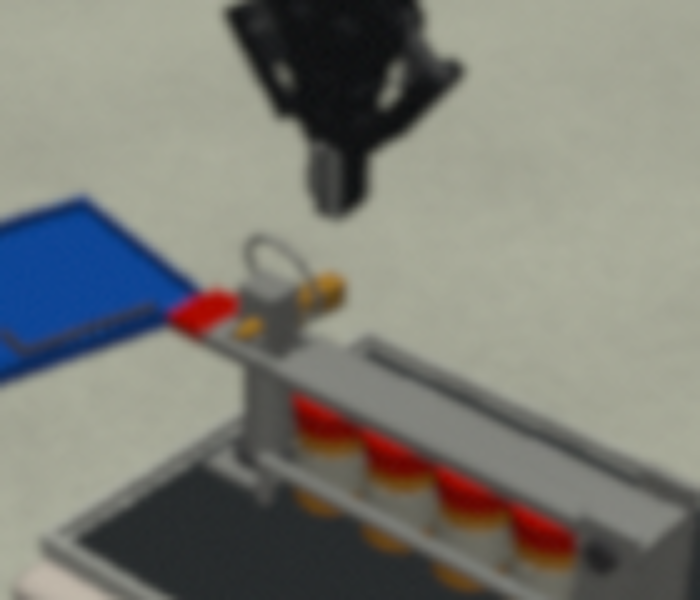

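View pics/s10.png

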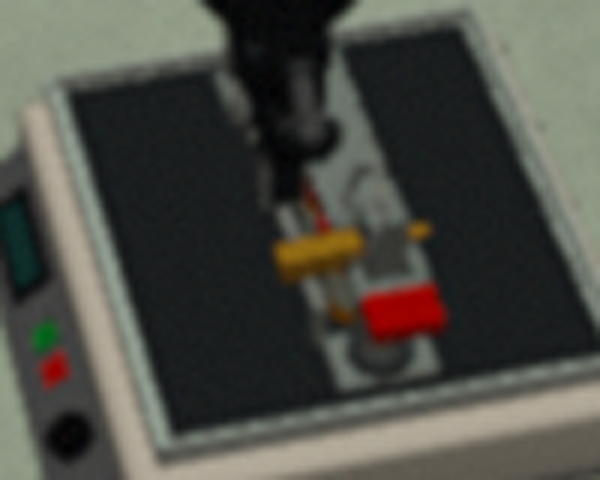

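Run:
```python
from h import *
W=(calibration("wrist")['intrinsics'],np.load("W10.npy"))
im=cv2.imread("pics/w10.png")[:,:,::-1];crop(im,230,105,340,255,4,"pics/w10c.png")
th=np.linspace(.9,1.5,13)
for t in th:
    p=[.5877+.047*np.cos(t),-.0583+.042*.047*np.cos(t),.1635+.047*np.sin(t)];print(round(t,2),proj(W,p).round(1),np.round(p,3))
S=pose("side");C=pose("scene")
print(tri(S,(230+372/6,160+172/6),C,(220+262/5,130+238/5)))
```

```text
0.9 [280.  138.6] [ 0.617 -0.057  0.2  ]
0.95 [280.  142.9] [ 0.615 -0.057  0.202]
1.0 [279.9 147.5] [ 0.613 -0.057  0.203]
1.05 [279.9 152.1] [ 0.611 -0.057  0.204]
1.1 [279.8 157. ] [ 0.609 -0.057  0.205]
1.15 [279.8 161.9] [ 0.607 -0.057  0.206]
1.2 [279.8 167. ] [ 0.605 -0.058  0.207]
1.25 [279.7 172.2] [ 0.603 -0.058  0.208]
1.3 [279.7 177.4] [ 0.6   -0.058  0.209]
1.35 [279.6 182.6] [ 0.598 -0.058  0.209]
1.4 [279.6 187.9] [ 0.596 -0.058  0.21 ]
1.45 [279.6 193.1] [ 0.593 -0.058  0.21 ]
1.5 [279.5 198.3] [ 0.591 -0.058  0.21 ]
(array([ 0.59828803, -0.06196281,  0.20465094]), [np.float64(0.0029672273050347746), np.float64(0.0029672273050348214)])
```

View pics/w10c.png

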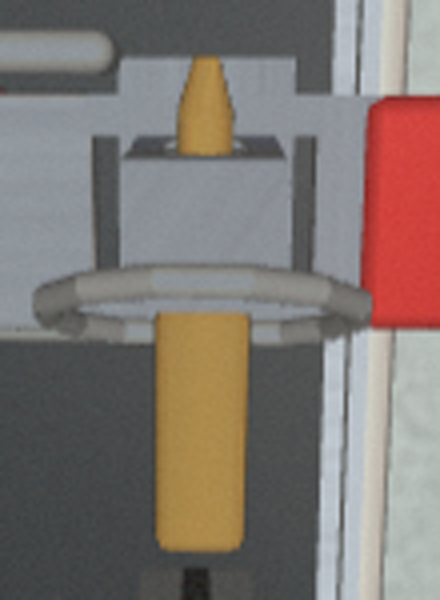

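Ring end sits at about 1.28 rad, near (0.601, z 0.209). I'll push its far wire over with the closed fingertips.

Emit:
{"method": "apply_moves", "body": {"rows": [[8, 0.5, -2, 0, 0, 0, 1], [9, 0.4, 0, 0, 0, 0, 1], [9, 0.4, 0, 0, 0, 0, 1], [9, 0.4, 0, 0, 0, 0, 1], [9, 0.4, 0, 0, 0, 0, 1], [9, 0.4, 0, 0, 0, 0, 1], [9, 0.4, 0, 0, 0, 0, 1], [9, 0.4, 0, 0, 0, 0, 1], [0, 0, 0, 0, 0, 0, 1], [0, 0, 0, 0, 0, 0, 1]]}}

```text
time: 19.27
ee_pos: [0.6248, -0.0556, 0.2174]
tcp_rot: [-179.4, 0.0, 2.8]
wrist_force: [0.3, 0.1, 0.4]
opening: 0.0
```

Run:
```python
from rel import *
o=get_obs();print(o['time'],o['ee_pos'],o['tcp_rot'],o['wrist_force'],o['opening'])
im=camera("scene");crop(im,220,130,360,250,5,"pics/c11.png")
im=camera("side");crop(im,230,160,330,240,6,"pics/s11.png")
```

```text
19.275 [ 0.6247505  -0.05557506  0.21744789] [-1.79364289e+02  2.09458705e-02  2.75016909e+00] [0.26246587 0.11434439 0.42017199] 1.1358880975068294e-05
```

View pics/c11.png

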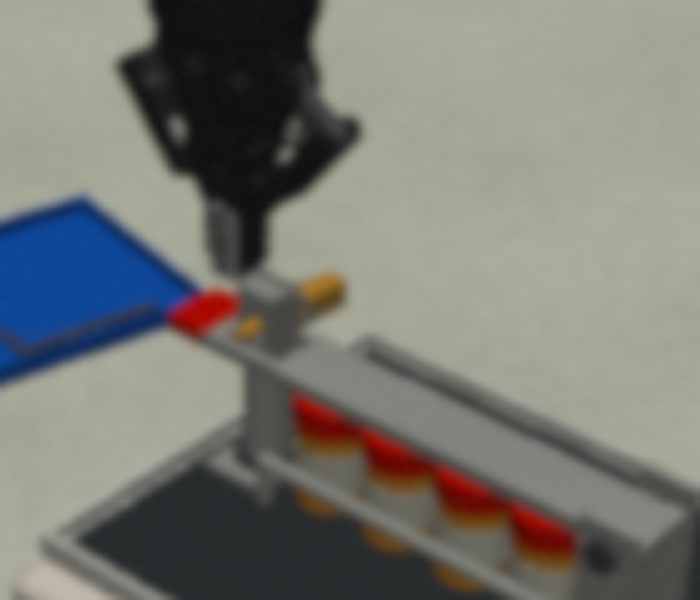

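View pics/s11.png

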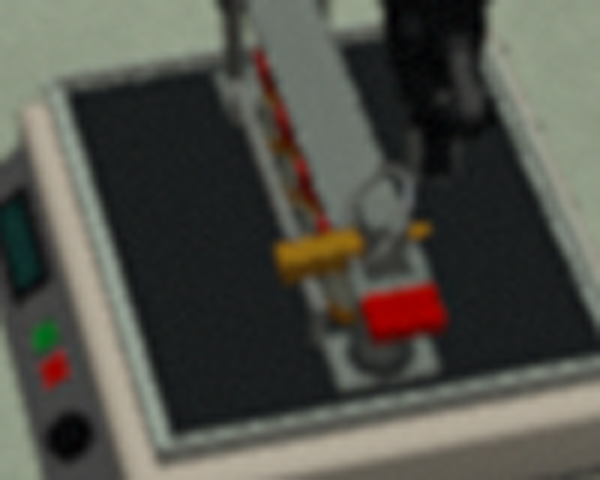

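Emit:
{"method": "apply_moves", "body": {"rows": [[2, 0, -6, 0, 0, 0, 1], [2, -0.5, -7, 0, 0, 0, 1], [2, -0.5, -7, 0, 0, 0, 1], [2, 0, -7, 0, 0, 0, 1], [1, 0, -5, 0, 0, 0, 1], [0, 0, -2, 0, 0, 0, 1], [0, 0, 0, 0, 0, 0, 1], [0, 0, 0, 0, 0, 0, 1]]}}

```text
time: 20.38
ee_pos: [0.6339, -0.0566, 0.1838]
tcp_rot: [-179.4, -0.0, 2.7]
wrist_force: [-0.2, 0.3, -0.1]
opening: 0.0002
```

Run:
```python
from rel import *
o=get_obs();print(o['time'],o['ee_pos'],o['wrist_force'])
im=camera("scene");crop(im,220,130,360,250,5,"pics/c12.png")
im=camera("side");crop(im,230,160,330,240,6,"pics/s12.png")
```

```text
20.375 [ 0.63392458 -0.05659174  0.18382654] [-0.17304424  0.30191935 -0.13278353]
```

View pics/c12.png

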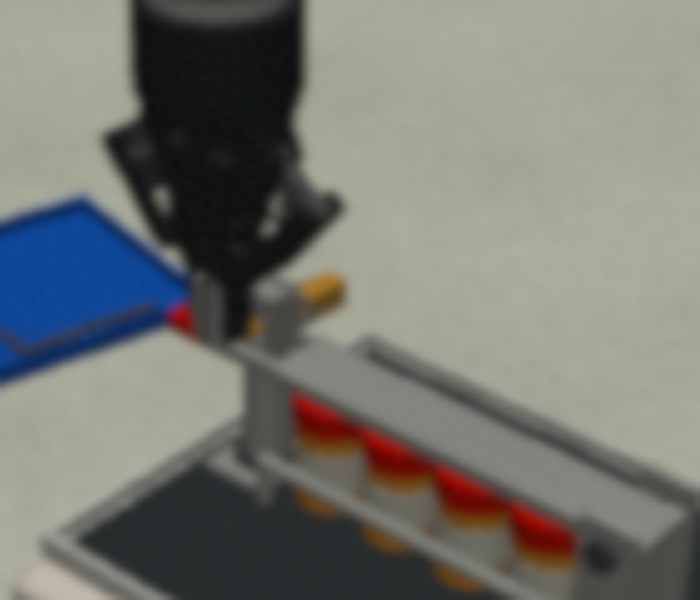

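View pics/s12.png

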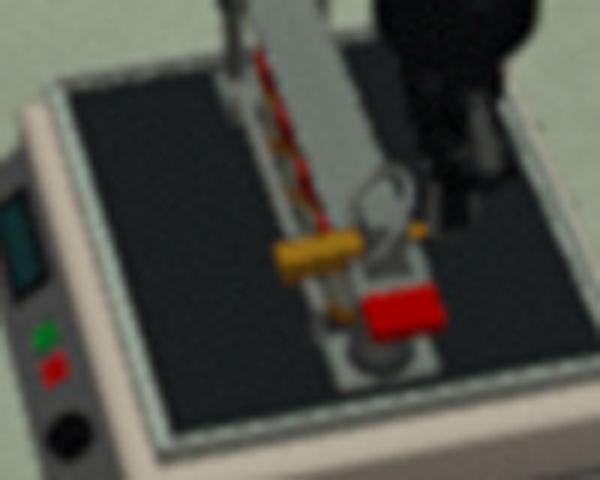

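The fingertips came down just beyond the ring end and missed it, so the ring is still at about 0.8–0.9 rad. I'll lift and look.

Emit:
{"method": "apply_moves", "body": {"rows": [[4, 0, 5, 0, 0, 0, 1], [0, 0, 15, 0, 0, 0, 1], [0, 0, 20, 0, 0, 0, 1], [0, 0, 20, 0, 0, 0, 1], [-20, 0, 10, 0, 0, 0, 1], [-40, -2, 0, 0, 0, 0, 1], [0, 0, 0, 0, 0, 0, 1], [0, 0, 0, 0, 0, 0, 1], [0, 0, 0, 0, 0, 0, 1]]}}

```text
time: 21.6
ee_pos: [0.5787, -0.0585, 0.2536]
tcp_rot: [-179.4, -0.0, 2.8]
wrist_force: [1.2, -0.7, -0.2]
opening: 0.0004
```

Run:
```python
from rel import *
o=get_obs();print(o['time'],o['ee_pos'],o['tcp_rot'],o['wrist_force'])
W=pose("wrist");im=camera("wrist");cv2.imwrite("pics/w13.png",im[:,:,::-1])
for t in np.arange(.5,1.3,.1):
    p=[.5877+.047*np.cos(t),-.0583+.042*.047*np.cos(t),.1635+.047*np.sin(t)];print(round(t,2),proj(W,p).round(1),np.round(p,3))
im=camera("side");crop(im,230,160,330,240,6,"pics/s13.png")
```

```text
21.6 [ 0.57865769 -0.05854884  0.25361434] [-1.79367707e+02 -1.46168290e-02  2.75634509e+00] [ 1.15081789 -0.70328309 -0.15044603]
0.5 [279.1 157.2] [ 0.629 -0.057  0.186]
0.6 [279.1 161.8] [ 0.626 -0.057  0.19 ]
0.7 [279.  167.2] [ 0.624 -0.057  0.194]
0.8 [278.9 173.3] [ 0.62  -0.057  0.197]
0.9 [278.8 179.9] [ 0.617 -0.057  0.2  ]
1.0 [278.7 187.1] [ 0.613 -0.057  0.203]
1.1 [278.7 194.8] [ 0.609 -0.057  0.205]
1.2 [278.6 202.7] [ 0.605 -0.058  0.207]
```

View pics/w13.png

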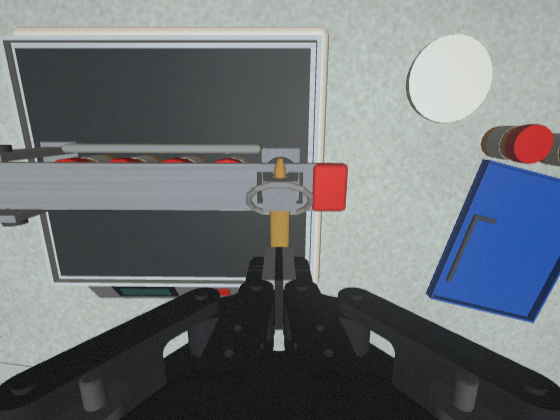

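View pics/s13.png

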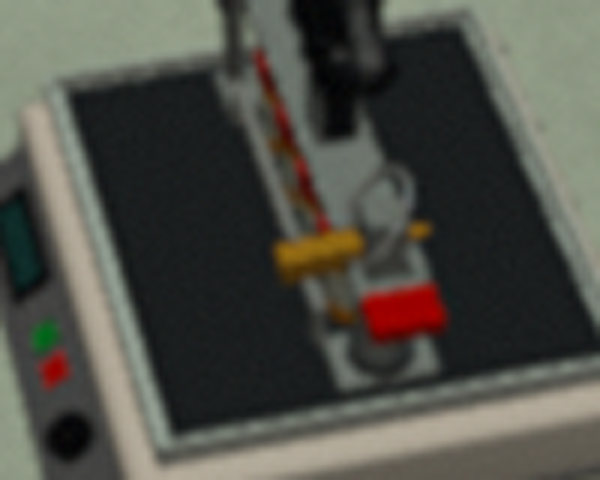

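Ring end at row 181 means θ≈0.92, at (0.616, z 0.201). This time I'll come down right on it and follow its arc.

Emit:
{"method": "apply_moves", "body": {"rows": [[20, 0.8, -10, 0, 0, 0, 1], [19, 0.8, -10, 0, 0, 0, 1], [0, 0, -10, 0, 0, 0, 1], [0, 0, -3, 0, 0, 0, 1], [3, 0, -4, 0, 0, 0, 1], [4, 0, -4, 0, 0, 0, 1], [3, 0, -5, 0, 0, 0, 1], [3, 0, -5, 0, 0, 0, 1], [2, 0, -5, 0, 0, 0, 1], [1, 0, -6, 0, 0, 0, 1], [1, 0, -5, 0, 0, 0, 1], [0, 0, -4, 0, 0, 0, 1], [0, 0, 0, 0, 0, 0, 1], [0, 0, 0, 0, 0, 0, 1]]}}

```text
time: 23.45
ee_pos: [0.6338, -0.057, 0.1827]
tcp_rot: [-179.4, 0.0, 2.7]
wrist_force: [-0.5, 0.5, 1.2]
opening: 0.0
```

Run:
```python
from rel import *
o=get_obs();print(o['time'],o['ee_pos'],o['wrist_force'])
im=camera("side");crop(im,230,160,330,240,6,"pics/s14.png")
```

```text
23.45 [ 0.63379134 -0.05698082  0.18268044] [-0.54668816  0.53178778  1.18849564]
```

View pics/s14.png

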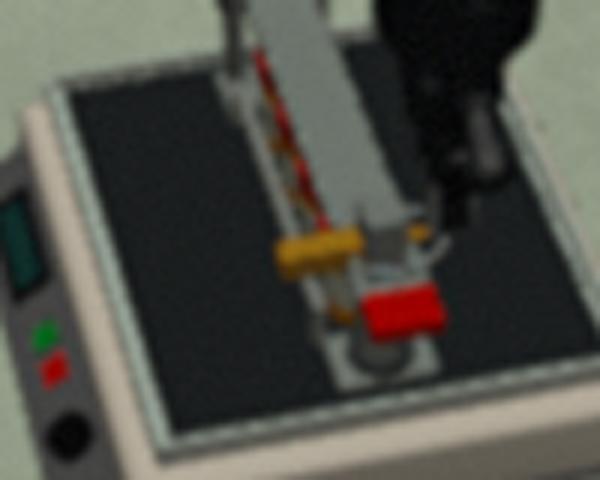

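The ring is now down around the stud. I'll press gently to check that it's at its flat stop.

Emit:
{"method": "apply_moves", "body": {"rows": [[0, 0, -1, 0, 0, 0, 1], [0, 0, -1, 0, 0, 0, 1], [0, 0, 0, 0, 0, 0, 1], [0, 0, 0, 0, 0, 0, 1]]}}

```text
time: 24.0
ee_pos: [0.634, -0.057, 0.1806]
tcp_rot: [-179.4, -0.0, 2.8]
wrist_force: [1.3, 0.8, 1.3]
opening: 0.0001
```

Emit:
{"method": "apply_moves", "body": {"rows": [[2, 0, 5, 0, 0, 0, 1], [0, 0, 15, 0, 0, 0, 1], [0, 0, 30, 0, 0, 0, 1], [-20, 0, 30, 0, 0, 0, 1], [-40, -2, 0, 0, 0, 0, 1], [0, 0, 0, 0, 0, 0, 1], [0, 0, 0, 0, 0, 0, 1], [0, 0, 0, 0, 0, 0, 1]]}}

```text
time: 25.0
ee_pos: [0.5765, -0.0589, 0.2604]
tcp_rot: [-179.4, 0.0, 2.8]
wrist_force: [0.5, 0.6, 0.5]
opening: -0.0003
```

Run:
```python
from rel import *
o=get_obs();print(o['time'],o['ee_pos'],o['tcp_rot'],o['wrist_force'])
W=pose("wrist");im=camera("wrist");np.save("W15.npy",W[1]);cv2.imwrite("pics/w15.png",im[:,:,::-1]);crop(im,230,130,330,270,4.2,"pics/w15c.png")
for t in [-.1,0,.1,.2,.3]:
    p=[.5877+.047*np.cos(t),-.0583+.042*.047*np.cos(t),.1635+.047*np.sin(t)];print(round(t,2),proj(W,p).round(1),np.round(p,3))
im=camera("side");cv2.imwrite("pics/s15f.png",im[:,:,::-1]);crop(im,260,180,320,220,12,"pics/s15.png")
im=camera("scene");cv2.imwrite("pics/c15f.png",im[:,:,::-1]);crop(im,245,160,305,210,11,"pics/c15.png")
```

```text
25.0 [ 0.57654015 -0.05892246  0.26037727] [-1.79365770e+02  1.12422297e-02  2.75858292e+00] [0.5231897  0.64928351 0.49797641]
-0.1 [279.2 142.3] [ 0.634 -0.056  0.159]
0 [279.1 142.2] [ 0.635 -0.056  0.164]
0.1 [279.1 142.9] [ 0.634 -0.056  0.168]
0.2 [279.  144.2] [ 0.634 -0.056  0.173]
0.3 [279.  146.3] [ 0.633 -0.056  0.177]
```

View pics/w15c.png

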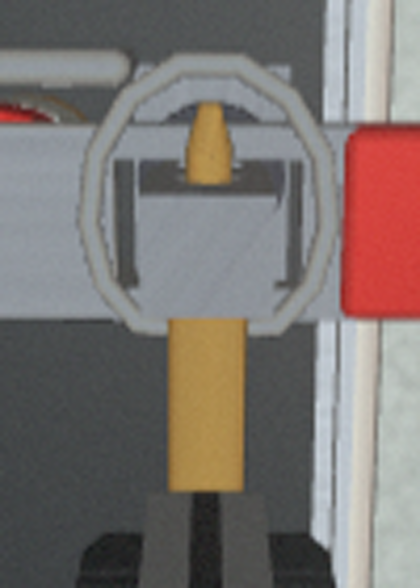

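View pics/s15.png

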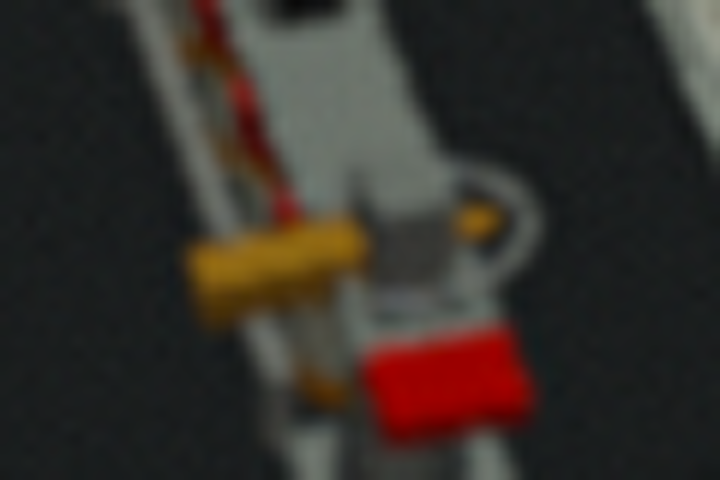

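View pics/c15.png

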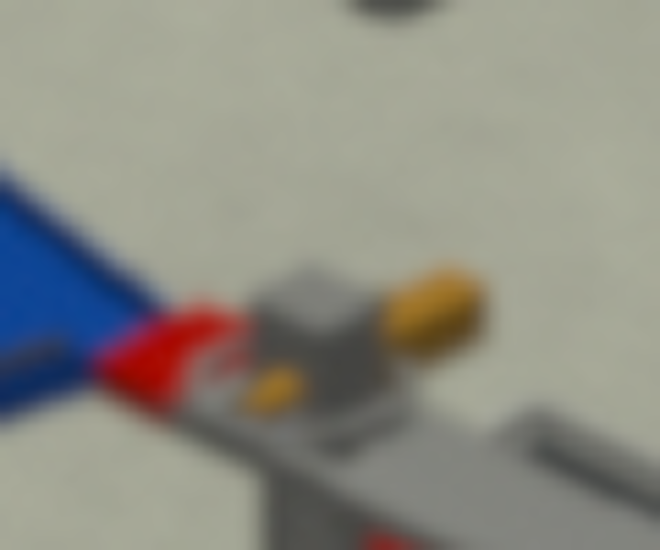

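Run:
```python
from rel import *
W=(calibration("wrist")['intrinsics'],np.load("W15.npy"));S=pose("side")
for n,p in [("hinge",[.5877,-.0585,.1635]),("tip",[.6277,-.0568,.1635]),("studtop front",[.5935,-.0583,.1835]),("studtop back",[.6136,-.0575,.1835]),("headback top",[.5537,-.06,.1715]),("ringL",[.611,-.0575+.021,.1635]),("ringR",[.611,-.0575-.021,.1635])]: print(n,proj(W,p).round(1))
for t in [0,.1,.2,.3,.4]:
    p=[.5877+.047*np.cos(t),-.0583+.042*.047*np.cos(t),.1635+.047*np.sin(t)];print("side",t,proj(S,p).round(2))
print("side tip",proj(S,[.6277,-.0568,.1635]),"obs tip",(260+500/12,180+220/12),"ring obs",260+531/12,180+222/12)
```

```text
hinge [279.1 206.1]
tip [279.3 152.2]
studtop front [278.9 205.1]
studtop back [279.1 175.9]
headback top [278.8 252.2]
ringL [250.6 173.9]
ringR [307.8 176.7]
side 0 [304.85 196.65]
side 0.1 [304.82 195.47]
side 0.2 [304.62 194.32]
side 0.3 [304.26 193.22]
side 0.4 [303.75 192.18]
side tip [302.49820006 197.12257072] obs tip (301.6666666666667, 198.33333333333334) ring obs 304.25 198.5
```

The ring looks flat (wrist: loop centred round the stud; side: ring end level with the tip). The tip reads about 1 mm short of home, within measuring error, so I'll give the head a gentle push from behind to be sure.

Emit:
{"method": "apply_moves", "body": {"rows": [[-27, -1, 0, 0, 0, 0, 1], [-27, -1, 0, 0, 0, 0, 1], [0, 0, -20, 0, 0, 0, 1], [0, 0, -30, 0, 0, 0, 1], [0, 0, -30, 0, 0, 0, 1], [0, 0, 0, 0, 0, 0, 1], [0, 0, 0, 0, 0, 0, 1], [6, 0.3, 0, 0, 0, 0, 1], [6, 0.3, 0, 0, 0, 0, 1], [4, 0.2, 0, 0, 0, 0, 1], [2, 0, 0, 0, 0, 0, 1], [0, 0, 0, 0, 0, 0, 1], [0, 0, 0, 0, 0, 0, 1]]}}

```text
time: 26.78
ee_pos: [0.5398, -0.0602, 0.1805]
tcp_rot: [-179.4, 0.0, 2.8]
wrist_force: [0.2, 0.0, -0.1]
opening: -0.0
```

Emit:
{"method": "apply_moves", "body": {"rows": [[2, 0, 0, 0, 0, 0, 1], [2, 0, 0, 0, 0, 0, 1], [1, 0, 0, 0, 0, 0, 1], [0, 0, 0, 0, 0, 0, 1], [0, 0, 0, 0, 0, 0, 1]]}}

```text
time: 27.4
ee_pos: [0.5411, -0.0603, 0.1799]
tcp_rot: [-179.4, 0.5, 2.7]
wrist_force: [-21.1, -1.1, 6.1]
opening: -0.0001
```

The stop is hard at 21 N, so the pin is home. Backing off for the final look.

Emit:
{"method": "apply_moves", "body": {"rows": [[-4, 0, 0, 0, 0, 0, 1], [-12, 0, 0, 0, 0, 0, 1], [-10, 0, 20, 0, 0, 0, 1], [0, 0, 40, 0, 0, 0, 1], [0, 0, 30, 0, 0, 0, 1], [0, 0, 0, 0, 0, 0, 1], [0, 0, 0, 0, 0, 0, 1], [0, 0, 0, 0, 0, 0, 1]]}}

```text
time: 28.4
ee_pos: [0.5185, -0.0601, 0.2693]
tcp_rot: [-179.4, 0.1, 2.8]
wrist_force: [0.2, 1.3, 0.7]
opening: -0.0002
```

Run:
```python
from rel import *
o=get_obs();print(o['time'],o['ee_pos'],o['tcp_rot'],o['wrist_force'])
W=pose("wrist");im=camera("wrist");cv2.imwrite("pics/w16.png",im[:,:,::-1]);crop(im,220,40,340,220,3.3,"pics/w16c.png")
for t in [0,.2,.4]:
    p=[.5877+.047*np.cos(t),-.0583+.042*.047*np.cos(t),.1635+.047*np.sin(t)];print(t,proj(W,p).round(1))
for n,p in [("tip",[.6277,-.0568,.1635]),("stud front",[.5935,-.0583,.1835]),("stud back",[.6136,-.0575,.1835]),("shoulder top",[.5935,-.0583,.1715]),("headback top",[.5537,-.06,.1715])]: print(n,proj(W,p).round(1))
im=camera("side");cv2.imwrite("pics/s16f.png",im[:,:,::-1])
im=camera("scene");cv2.imwrite("pics/c16f.png",im[:,:,::-1])
```

```text
28.4 [ 0.51845039 -0.0601498   0.26933168] [-1.79350819e+02  9.90067201e-02  2.75038466e+00] [0.24221746 1.33015992 0.71646465]
0 [281.5  55.4]
0.2 [281.5  53.7]
0.4 [281.4  55.2]
tip [281.7  66.4]
stud front [281.4 116.8]
stud back [281.7  84.2]
shoulder top [281.4 117.4]
headback top [281.  173.9]
```

View pics/w16c.png

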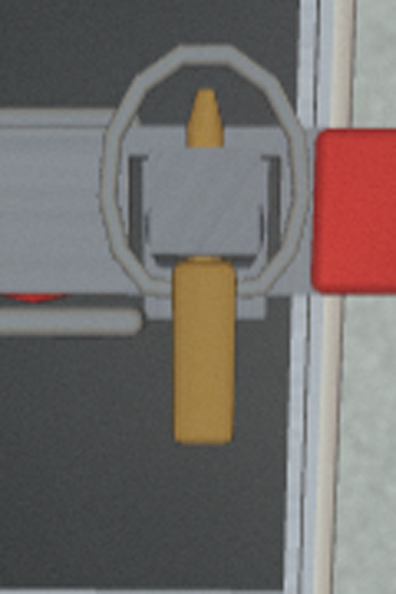

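View pics/s16f.png

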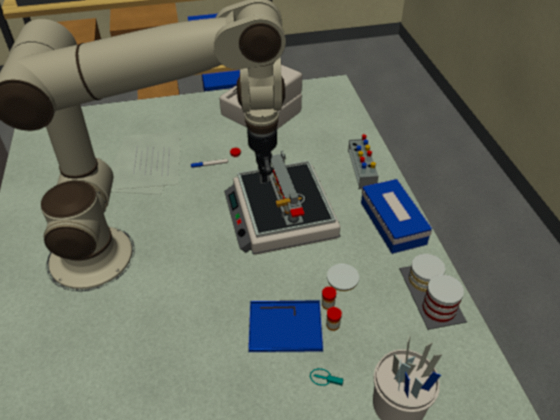

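View pics/c16f.png

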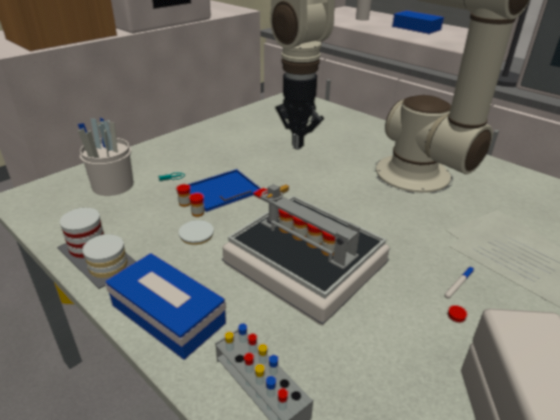

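```bash
python3 -c "
from workcell import *
job_done();print(get_obs()['time'])"
```

```text
the job is handed in; nothing more can be done
the job is handed in; nothing more can be done
```

I've handed the job in at about 28.5 s of the 67 s allowed. The hold-down bar is fully down, the brass linchpin is home through the stud, and its ring lies flat around it.

- **Bar:** I pressed it to its stop (21 N, bar top about 154 mm above the bench), and the pictures show it level.
- **Pin:** I gripped the brass pin from the tray, lined it up by wrist camera to about 0.3 mm and pushed it to a hard stop at 24 N. A second push on the back of the head after the ring was down stopped hard too, at 21 N.
- **Ring:** My first downward push missed, because the fingers came down just beyond the wire. The second followed its arc and laid it down round the stud.
- **Last pictures:** Tip and back of the head are within about 0.3 mm of the home position. The gripper is clear of everything, and the tray, hex key, pots, dish, cap, marker and turquoise look-alike appear where they were.

Two readings did not fully agree:
- **Shoulder:** its top edge looks 1–1.5 mm short of the stud in the last wrist picture. I put that down to the bevelled head edge, since the tip, head back and both stops say it is home.
- **Ring stop:** I felt no distinct stop when pressing the ring. I pushed it to about 2 mm below its nominal flat height with only about 1 N, and the side view puts its angle at about 0, give or take 0.1 rad.

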